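Pack seed specimen cases upright in the freezer rack and lock it

ROBOT

A 6-joint arm with a two-finger parallel gripper is mounted at the origin on the work surface. World frame = base frame: x ahead of the robot, y to its left, z up, the work surface at z = 0. Lengths are in m, angles in rad, forces in N, time in s.
With the tool pointing down it reaches from about 0.35 to 0.975 m from the base axis. Payload 4.9 kg.
Tool frame: the origin (TCP) lies at the very end of the fingers, on their centre line; the grasp point (between the pads) lies ctrl.hold_point_z behind it (ctrl.hold_point_z is the distance from the TCP to the grasp point, in m); z points along the fingers, y is the line along which they close (so a half turn about z gives the same grasp; the last joint's range is limited). The gripper opens to 85 mm and grips with 20 to 120 N. Pads are 22 mm wide; open, the fingers measure 114 mm over their backs; the gripper's body (76 mm by 85 mm) begins 54 mm behind the grasp point. The pads swing forward as they close: fully open they stand 13 mm farther back than shut.
Start: joints at [-1.336, 0.053, 1.613, -0, 1.476, -0.119], TCP at [0.217, -0.586, 0.231] pointing down, gripper open.
Joint ranges: [-3.01, 3.01], [-1.01, 2.22], [0.06, 2.58], [-1.02, 4.17], [0.09, 2.62], [-3.14, 3.14]. Speed limits (rad/s): [2.57, 2.57, 3.14, 3.14, 3.14, 3.14].

INTERFACE

Orientations are given as a rotation vector (axis times angle).
In Python, from station import ctrl gives the robot as it stands. The module is installed in compiled form; this text tells all that it offers.
- The arm moves only by the tool jog_arm, never from a script. Its argument "deltas" is a list of rows, each a list of 3 entries, a list of its own where there are three numbers: the closure, from -1 (fully open) to 1 (shut), then the shift along the world's x, y, z scaled (see below), then the turn, a rotation vector about the world's x, y, z scaled (see below). A call has 1 to 12 rows; each row is the pose to reach, as a shift and turn from the pose commanded when the call began, turning the shorter way round; what a row does not reach only later rows make up. The controller multiplies each number of a shift by 0.4 m and each number of a turn by 180 degrees. A row lasts 1/12 s, in which the tool goes at most 41.7 mm and 7.16 degrees, less where a joint would pass 70% of its speed; a pose out of reach is approached as far as the arm can. A call with a number of a shift or a turn outside -1 to 1 is refused whole. A call with a gripper value outside its range is refused whole. The fingers move at their own pace and stop on an object; "squeeze" is the grip in N (left out, the last holds). Time passes only in rows, so rows that repeat a pose let the fingers close. It gives the time, the measured TCP pose, the force, the opening and the grip force at its end, in the units of the state.
- ctrl.get_obs(): the state, without advancing time (a new reading comes with each control period).
- ctrl.get_image(name): name is "side" or "top" or "wrist"; returns the picture (420x560x3 uint8, red, green, blue); there is no depth.
- ctrl.get_calibration(name): a dict with "K" (3x3 intrinsics, pixels), "dist_coeffs" ([k1, k2, p1, p2, k3] as OpenCV has them; the pictures are not rectified), "extrinsics" (4x4, takes a point from world to camera coordinates). Camera axes: x right, y down, z forward; pixel columns grow to the right and rows downward; lengths in m; the calibration is good to about 2 mm. A picture is of the moment at which its call begins: read the wrist's pose just before it. get_calibration takes no time and is no camera call; for the wrist camera it gives the pose at the moment of the call.
- ctrl.finish_job(): hands the job in; it is judged then, once.
The state is a dict: "t": time; "q": joint angles; "dq": joint speeds; "effort": joint torques, N m; "tool_pos": TCP position; "tool_rot": TCP orientation; "contact_force": force on the tool from outside, world axes, zero at the start; "wrist_torque": the same for the moment, N m; "opening": finger opening in m; "grip_force": force on a finger pad.
Only numpy, scipy, OpenCV 4.12 (cv2) and the standard library are available. Lean on these libraries where they do the work, as an engineer would, in place of code of your own. Each camera call takes 0.05 s, during which the arm holds its last target. There are 200 camera calls.

TASK

Get the seed specimen cases ready for the freezer: lift the rack's retaining bar out of the way and stand every case lying on the bench upright on its short edge in it, one to a slot (any slots), with its seed window facing the rack's front, the end with the blue tag and the latch. Then swing the bar back down over them and push the red-handled lock pin through the latch and the bar until it is home, from either side, and let go. Leave the sieve, the jar and the spoon where they are.

Things in the scene. Friction and masses are not known exactly. Their poses are not given: they have to be found in the camera images.
- rack: open freezer rack of aluminium and wire, fixed to the bench: base plate 86 mm (its x) by 238 mm (its y, from -126 to 112 mm), 4 mm thick. Origin at the centre of its underside, z up. Three slots in a row along y. Its +y end is the front: latch post, blue tag plate. At its -y end two hinge cheeks, tops 108 mm above the bench. Side lips along both sides: tops at 18 mm, 74 mm apart inside.
- slot1 (a point): centre of slot 1's floor (4 mm above the bench, at y = -46 mm in the rack). A slot is a 23 mm gap (along the rack's y) between two wire hoops 48 mm wide (along x), round tops at 37 mm above the bench.
- slot2 (a point): centre of slot 2's floor (4 mm above the bench, at y = 0 mm in the rack). A slot is a 23 mm gap (along the rack's y) between two wire hoops 48 mm wide (along x), round tops at 37 mm above the bench.
- slot3 (a point): centre of slot 3's floor (4 mm above the bench, at y = 46 mm in the rack). A slot is a 23 mm gap (along the rack's y) between two wire hoops 48 mm wide (along x), round tops at 37 mm above the bench.
- rack_latch (a point): middle of the latch (rack x = 0, y = 98 mm, 82 mm above the bench): a fork of two 26 mm wide, 6 mm thick upright cheeks, 14 mm apart inside and 26 mm overall along the rack's x, tops at 95 mm. An 11 mm hole goes through both cheeks along the rack's x. Its axis runs through this point.
- bar (a joint): angle (rad) of the steel retaining bar: 0 closed, level above the slots; 2.0 leaning back on its stop. Starts shut. Hinge axis: parallel to the rack's x at rack y = -110 mm, 97 mm above the bench. The hinge is stiff (about 0.06 N m): the bar stays where it is left above about 1 rad and sinks shut by itself when let go below about 0.7. Closed it clears upright cases by 6 mm.
- bar_grip (a point): middle of the blue grip of the retaining bar, 175 mm from its hinge axis. The bar is 20 mm wide, 5 mm thick, 218 mm long, its blue grip 155 to 195 mm from the hinge; at its free end a 6 mm thick tab drops between the latch cheeks. Closed, an 11 mm hole in the tab lines up with the holes of the cheeks.
- caseA: specimen case A: flat black box 84 x 62 x 18 mm, about 90 g; one broad face is a white window with brown seeds, the other is plain black. Origin at its centre; x along the 84 mm length, y along the 62 mm width, z out of the window. May be absent. Starts lying flat on the bench, window up.
- caseB: specimen case B: flat black box 84 x 62 x 18 mm, about 90 g; one broad face is a white window with brown seeds, the other is plain black. Origin at its centre; x along the 84 mm length, y along the 62 mm width, z out of the window. May be absent. Starts lying flat on the bench, window down.
- caseC: specimen case C: flat black box 84 x 62 x 18 mm, about 90 g; one broad face is a white window with brown seeds, the other is plain black. Origin at its centre; x along the 84 mm length, y along the 62 mm width, z out of the window. May be absent. Starts lying flat on the bench, window up.
- caseD: specimen case D: flat black box 84 x 62 x 18 mm, about 90 g; one broad face is a white window with brown seeds, the other is plain black. Origin at its centre; x along the 84 mm length, y along the 62 mm width, z out of the window. May be absent. Starts lying flat on the bench, window down.
- caseA_window (a point): middle of case A's window, 9 mm from its centre
- caseB_window (a point): middle of case B's window, 9 mm from its centre
- caseC_window (a point): middle of case C's window, 9 mm from its centre
- caseD_window (a point): middle of case D's window, 9 mm from its centre
- pin: loose lock pin: red square grip 36 x 14 x 14 mm with an 8 mm steel shank, round-nosed, standing out 40 mm from one end. Origin at the grip's centre; x along the pin towards the tip. Starts lying level on the bench, shank 7 mm above it. 45 g.
- pin_tip (a point): tip of the pin, 58 mm from the pin's origin
- sieve: bystander: small brass sieve, 100 mm across, 45 mm high, origin under its centre
- jar: bystander: amber jar with white lid, 70 mm across, 100 mm high, origin under its centre
- scoop: bystander: blue-handled sample spoon, 170 mm long, lying on the bench
Mind the look-alikes: they are no part of the job. Several things have the shape of the pin; the one meant has the colours described above.

How it is judged:
On the way, in this order (a step that is already met when the one before it is completed fails the run):
1. every case present stands upright in a slot of the rack, window to the front ((y of caseA_window in the frame of rack between -0.044 and -0.03 m or y of caseA_window in the frame of rack between 0.002 and 0.016 m or y of caseA_window in the frame of rack between 0.048 and 0.062 m) and angle between the x axis of each of caseA, caseB, caseC, caseD and the z axis of rack, either way round below 0.2 rad and angle between the z axis of each of caseA, caseB, caseC, caseD and the y axis of rack, either way round below 0.25 rad and x of caseA in the frame of rack between -0.012 and 0.012 m and z of caseA in the frame of rack between 0.042 and 0.05 m and (y of caseB_window in the frame of rack between -0.044 and -0.03 m or y of caseB_window in the frame of rack between 0.002 and 0.016 m or y of caseB_window in the frame of rack between 0.048 and 0.062 m) and x of caseB in the frame of rack between -0.012 and 0.012 m and z of caseB in the frame of rack between 0.042 and 0.05 m and (y of caseC_window in the frame of rack between -0.044 and -0.03 m or y of caseC_window in the frame of rack between 0.002 and 0.016 m or y of caseC_window in the frame of rack between 0.048 and 0.062 m) and x of caseC in the frame of rack between -0.012 and 0.012 m and z of caseC in the frame of rack between 0.042 and 0.05 m and (y of caseD_window in the frame of rack between -0.044 and -0.03 m or y of caseD_window in the frame of rack between 0.002 and 0.016 m or y of caseD_window in the frame of rack between 0.048 and 0.062 m) and x of caseD in the frame of rack between -0.012 and 0.012 m and z of caseD in the frame of rack between 0.042 and 0.05 m), for 0.2 s.
2. the retaining bar is down (value of joint bar below 0.06 rad), for 0.2 s.
3. the lock pin is through the latch and the bar (angle between the x axis of pin and the x axis of rack, either way round below 0.2 rad and ((x of pin_tip in the frame of rack between 0.019 and 0.03 m and x of pin in the frame of rack between -0.04 and -0.029 m) or (x of pin_tip in the frame of rack between -0.03 and -0.019 m and x of pin in the frame of rack between 0.029 and 0.04 m)) and y of pin_tip in the frame of rack between 0.092 and 0.104 m and z of pin_tip in the frame of rack between 0.076 and 0.088 m), for 0.2 s.
At the end, for the whole second after the job is handed in: Every case present is upright on its short edge in a slot (within 0.2 rad, foot on the floor within 4 mm), window to the latch end (0.25 rad), centred across the rack to 12 mm; bar closed (under 0.06 rad); pin through both cheeks and the tab, grip within 8 mm of the cheek; all at rest (all of step 1 and all of step 3 and linear speed of each of caseA, caseB, caseC, caseD, pin below 0.03 m/s and value of joint bar below 0.06 rad); the robot touches nothing.
It fails at once if the sieve is pushed away (more than 30 mm) (distance of sieve from where it was at the start of the episode above 0.03 m).
It fails at once if the jar is pushed away (more than 30 mm) (distance of jar from where it was at the start of the episode above 0.03 m).
It fails at once if the scoop is pushed away (more than 30 mm) (distance of scoop from where it was at the start of the episode above 0.03 m).
Of caseA, caseB, caseC, caseD only 2 to 3 are there at a start; the rules pass over those that are not, and their reading is None.
At some moment in a run one of caseA, caseB, caseC, caseD may be knocked a few centimetres aside while the robot is not near it.
It also fails if it takes over 210 s, if anything falls off the work surface, if the arm or the gripper's body presses on something with over 40 N, if the wrist force passes 120 N, or if a joint passes its speed limit or range.

## Working session

There is one attempt and no reset: what is moved stays moved. The work goes in short steps, Python scripts to look and compute and a tool call to move; the robot and the scene stay as the last step left them, time stands still between calls to the robot, and variables do not carry over. Pictures are saved under pics/ and viewed, at most 14 in all, crops included, and the job is handed in when it is done.

Besides the shell and the picture viewer there is one more tool, called as name(argument=value, ...) on one line, values as JSON. jog_arm: Moves the arm, as the interface text tells. Its arguments: {"type":"object","properties":{"deltas":{"type":"array","items":{"type":"array"}},"squeeze":{"type":"number"}},"required":["deltas"]}

```bash
mkdir -p pics; python3 - <<'E'
from station import ctrl
import cv2
o=ctrl.get_obs();print(o, ctrl.hold_point_z)
for n in("top","side"):
    im=ctrl.get_image(n);cv2.imwrite(f"pics/{n}0.png",im[:,:,::-1])
    c=ctrl.get_calibration(n);print(n,c)
E
```

```text
{'t': 0.0, 'q': array([-1.33602538e+00,  5.33649011e-02,  1.61430933e+00,  5.33163006e-06,
        1.47596841e+00, -1.18971401e-01]), 'dq': array([-1.23611229e-03, -4.69374405e-05,  6.11147342e-04,  7.42609377e-04,
        1.37385441e-05,  9.33014565e-04]), 'effort': array([ 7.53320983e-04, -3.93677437e+01, -3.70177245e+01, -2.70373914e-05,
        6.78113473e-03,  1.37729538e-05]), 'tool_pos': array([ 0.21637991, -0.58568691,  0.23004886]), 'tool_rot': array([-3.09056596e+00, -5.52403628e-01,  1.77901677e-04]), 'contact_force': array([-0.03545286,  0.59399596,  0.78255254]), 'wrist_torque': array([-0.03821521, -0.0261122 ,  0.02181208]), 'grip_force': 0.0, 'opening': 0.08538148746496864} 0.0187
top {'K': array([[451.35179979,   0.        , 272.06637073],
       [  0.        , 451.35179979, 206.49618439],
       [  0.        ,   0.        ,   1.        ]]), 'dist_coeffs': array([-0.05215634,  0.        ,  0.        ,  0.        ,  0.        ]), 'extrinsics': array([[-2.84649266e-02, -9.99582988e-01, -4.85781081e-03,
        -8.25069898e-03],
       [-9.85866532e-01,  2.88763218e-02, -1.65025271e-01,
         5.70096791e-01],
       [ 1.65096729e-01,  9.17208832e-05, -9.86277376e-01,
         1.22495738e+00],
       [ 0.00000000e+00,  0.00000000e+00,  0.00000000e+00,
         1.00000000e+00]])}
side {'K': array([[540.82871643,   0.        , 271.59839102],
       [  0.        , 540.82871643, 213.73438882],
       [  0.        ,   0.        ,   1.        ]]), 'dist_coeffs': array([-0.07023528,  0.        ,  0.        ,  0.        ,  0.        ]), 'extrinsics': array([[ 0.94666379, -0.32208442,  0.00945018, -0.53865425],
       [-0.21950198, -0.66607141, -0.71285886,  0.16523703],
       [ 0.23589523,  0.67276334, -0.70124385,  1.0895017 ],
       [ 0.        ,  0.        ,  0.        ,  1.        ]])}
```

View pics/top0.png

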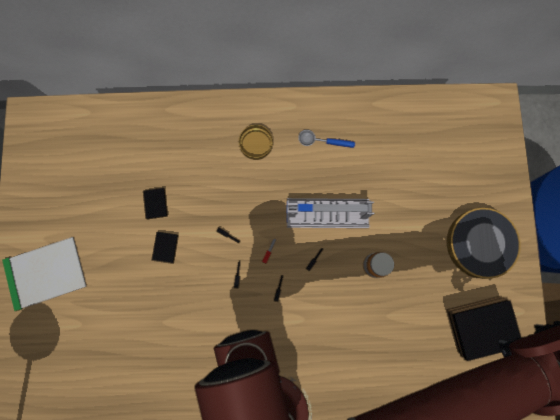

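View pics/side0.png

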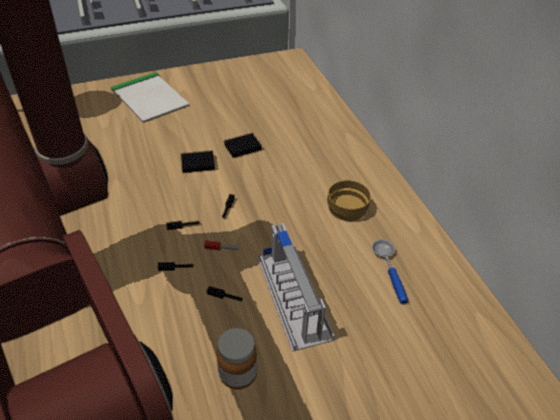

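```bash
cat > h.py <<'E'
import numpy as np,cv2
from station import ctrl
def ray(name,uv,c=None):
    c=c or ctrl.get_calibration(name);E=c["extrinsics"]
    p=cv2.undistortPoints(np.float64(uv).reshape(-1,1,2),c["K"],c["dist_coeffs"])[:,0]
    R,t=E[:3,:3],E[:3,3];d=np.c_[p,np.ones(len(p))]@R
    return -R.T@t,d
def onz(name,uv,z,c=None):
    o,d=ray(name,uv,c);return o+d*((z-o[2])/d[:,2])[:,None]
def proj(name,P,c=None):
    c=c or ctrl.get_calibration(name);E=c["extrinsics"]
    return cv2.projectPoints(np.float64(P).reshape(-1,1,3),cv2.Rodrigues(E[:3,:3])[0],E[:3,3],c["K"],c["dist_coeffs"])[0][:,0]
E
python3 - <<'E'
from h import *
im=cv2.imread("pics/top0.png")
cv2.imwrite("pics/topc.png",cv2.resize(im[170:305,215:395],None,fx=4.4,fy=4.4,interpolation=cv2.INTER_CUBIC))
m=cv2.inRange(im,(0,0,0),(45,45,45))
n,l,s,c=cv2.connectedComponentsWithStats(m)
for i in range(1,n):
    if 60<s[i,4]<1500:
        r=cv2.minAreaRect(np.argwhere(l==i)[:,::-1].astype(np.float32));b=cv2.boxPoints(r)
        w=onz("top",b,.018);print(c[i].round(),s[i,4],w[:,:2].mean(0).round(4),[np.linalg.norm(w[k]-w[k+1]).round(4) for k in(0,1)],np.degrees(np.arctan2(*(w[1]-w[0])[[1,0]])).round(1))
hsv=cv2.cvtColor(im,cv2.COLOR_BGR2HSV)
m=((hsv[...,1]>170)&((hsv[...,0]<6)|(hsv[...,0]>174))&(hsv[...,2]>80)).astype(np.uint8)
n,l,s,c=cv2.connectedComponentsWithStats(m)
for i in range(1,n):
    if s[i,4]>15: print("red",c[i],s[i],onz("top",c[i],.012).round(4))
E
```

```text
[537. 184.] 127 [ 0.6221 -0.8075] [np.float64(0.0982), np.float64(0.0294)] -35.1
[155. 203.] 596 [0.5952 0.3147] [np.float64(0.0625), np.float64(0.0842)] -84.5
[467. 228.] 403 [ 0.4986 -0.5919] [np.float64(0.1319), np.float64(0.0498)] -59.9
[226. 234.] 64 [0.4971 0.1036] [np.float64(0.0102), np.float64(0.0683)] -27.2
[165. 247.] 596 [0.467  0.2849] [np.float64(0.0811), np.float64(0.061)] -8.4
[313. 260.] 86 [ 0.4213 -0.1413] [np.float64(0.0734), np.float64(0.0124)] -39.1
[484. 266.] 596 [ 0.3865 -0.6187] [np.float64(0.1339), np.float64(0.0562)] -90.2
[237. 278.] 66 [0.3833 0.0809] [np.float64(0.0704), np.float64(0.0113)] -3.7
[549. 269.] 103 [ 0.3671 -0.8147] [np.float64(0.0191), np.float64(0.0604)] -21.7
[278. 290.] 73 [ 0.3421 -0.0361] [np.float64(0.07), np.float64(0.0109)] -15.9
[211. 384.] 93 [0.0917 0.1396] [np.float64(0.1219), np.float64(0.0157)] -83.4
[552. 403.] 68 [ 0.0009 -0.7793] [np.float64(0.0482), np.float64(0.0141)] -82.8
red [266.02439024 256.68292683] [263 251   7  12  41] [[ 0.4312 -0.0034  0.012 ]]
```

View pics/topc.png

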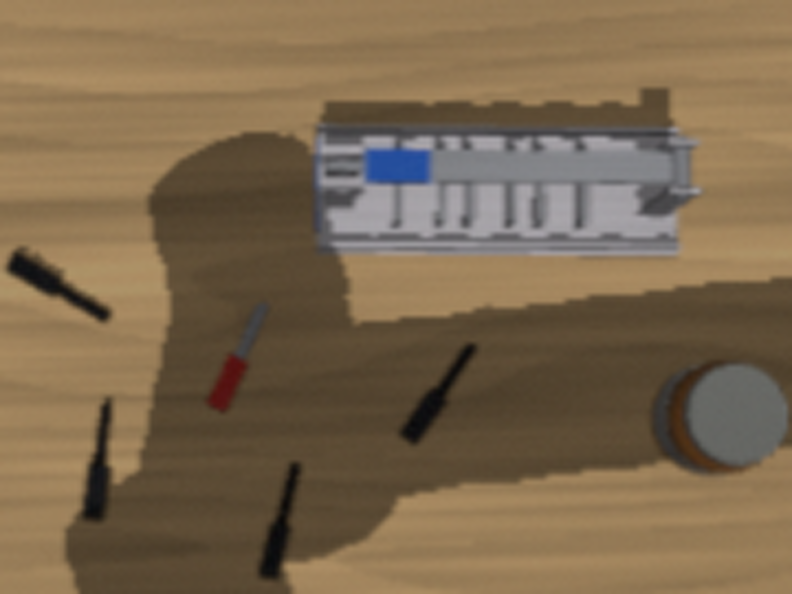

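Top view: two black (window-down) cases at (155,203) and (165,247); the red pin is at (266,257), the rack spans (287–370, 199–227) with its blue tag to the left (world +y), and the jar is at (378,262). Next I move above the rack for a wrist view.

jog_arm(deltas=[[-1, [0, 0, 0.3], [0, 0, 0]], [-1, [0, 0, 0.42], [0, 0, 0]], [-1, [0, 0, 0.42], [0, 0, 0]], [-1, [0, 0, 0.42], [0, 0, 0]], [-1, [0.35, 0.6, 0.5], [0, 0, -0.113]], [-1, [0.35, 0.6, 0.5], [0, 0, -0.113]], [-1, [0.35, 0.6, 0.5], [0, 0, -0.113]], [-1, [0.35, 0.6, 0.5], [0, 0, -0.113]], [-1, [0.35, 0.6, 0.5], [0, 0, -0.113]], [-1, [0.35, 0.6, 0.5], [0, 0, -0.113]], [-1, [0.35, 0.6, 0.5], [0, 0, -0.113]], [-1, [0.35, 0.6, 0.5], [0, 0, -0.113]]])

```text
t: 1.1
tool_pos: [0.3587, -0.3424, 0.4329]
tool_rot: [3.141, 0.008, 0.004]
contact_force: [-0.3, -1.1, 1.2]
opening: 0.0853
grip_force: 0.0
```

jog_arm(deltas=[[-1, [0.3, 0.75, 0], [0, 0, 0]], [-1, [0.3, 0.75, 0], [0, 0, 0]], [-1, [0.3, 0.75, 0], [0, 0, 0]], [-1, [0.3, 0.75, 0], [0, 0, 0]], [-1, [0.3, 0.75, 0], [0, 0, 0]], [-1, [0.3, 0.75, 0], [0, 0, 0]], [-1, [0.3, 0.75, 0], [0, 0, 0]], [-1, [0.3, 0.75, 0], [0, 0, 0]], [-1, [0.3, 0.75, 0], [0, 0, 0]], [-1, [0.3, 0.75, 0], [0, 0, 0]], [-1, [0.3, 0.75, 0], [0, 0, 0]], [-1, [0.3, 0.75, 0], [0, 0, 0]]])

```text
t: 2.1
tool_pos: [0.4763, -0.0474, 0.431]
tool_rot: [3.141, -0.005, -0.001]
contact_force: [-0.5, 0.2, 0.6]
opening: 0.0855
grip_force: 0.0
```

```bash
python3 - <<'E'
from h import *
o=ctrl.get_obs();print(o["q"],o["tool_pos"],o["tool_rot"])
c=ctrl.get_calibration("wrist");E=c["extrinsics"];print(-E[:3,:3].T@E[:3,3],E[2,:3],c["K"][0])
im=ctrl.get_image("wrist")[:,:,::-1];cv2.imwrite("pics/w1.png",im)
np.save("pics/w1.npy",E)
cv2.imwrite("pics/top1.png",ctrl.get_image("top")[:,:,::-1])
E
```

```text
[-2.54536490e-01 -3.35383218e-01  1.63715377e+00 -4.18314489e-04
  1.84035485e+00  1.31916963e+00] [ 0.47632592 -0.04737653  0.43099194] [ 3.14133192e+00 -4.74511844e-03 -9.68706982e-04]
[ 0.55597314 -0.04906658  0.57374276] [-3.06386094e-01  4.62942878e-04 -9.51907216e-01] [358.5585214    0.         279.09199677]
```

View pics/w1.png

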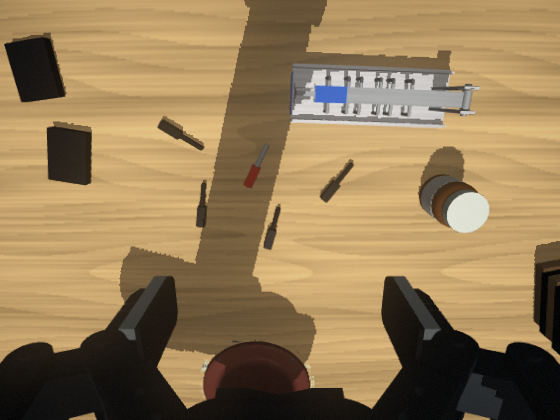

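View pics/top1.png

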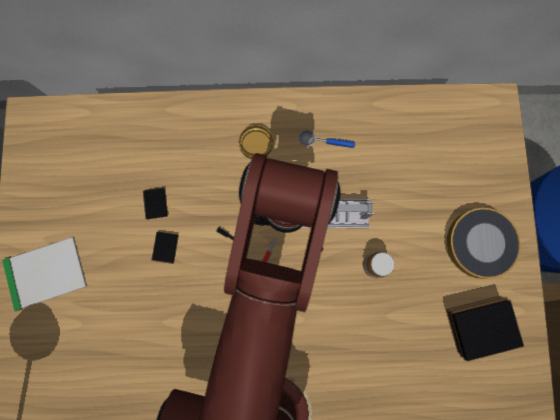

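```bash
python3 - <<'E'
import cv2
im=cv2.imread("pics/w1.png")
cv2.imwrite("pics/w1c.png",cv2.resize(im[50:200,235:485],None,fx=3.2,fy=3.2,interpolation=cv2.INTER_CUBIC))
E
```

```text
(no output)
```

View pics/w1c.png

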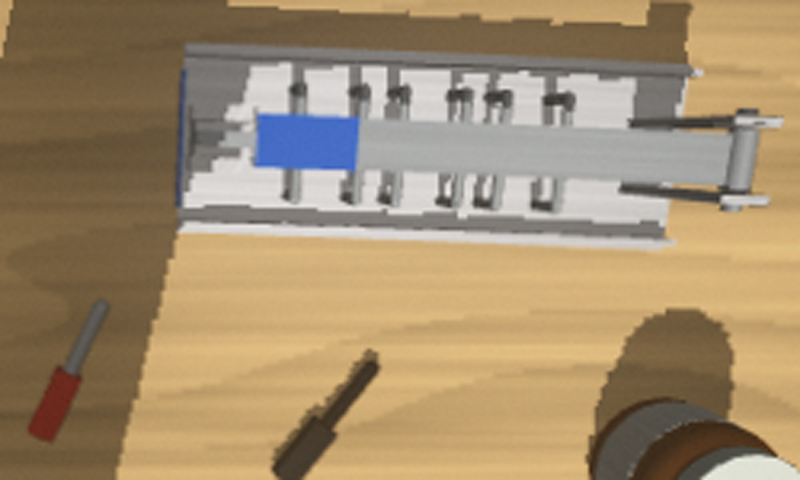

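```bash
cat > rackfit.py <<'E'
from h import *
from scipy.optimize import least_squares
E=np.load("pics/w1.npy");cw=ctrl.get_calibration("wrist");cw["extrinsics"]=E
ct=ctrl.get_calibration("top")
W=np.array([(258,113),(256,166),(357,172),(359,119),(178,232),(674,243)])/3.2+[235,50]
T=np.array([(367,150),(366,183),(430,184),(430,152),(318,253),(678,254)])/4.4+[215,170]
M=np.array([(.010,.085,.0995),(-.010,.085,.0995),(-.010,.045,.0995),(.010,.045,.0995),(-.043,.112,.002),(-.043,-.126,.002)])
def w(p,M=M):
    c,s=np.cos(p[2]),np.sin(p[2]);return np.c_[p[0]+c*M[:,0]-s*M[:,1],p[1]+s*M[:,0]+c*M[:,1],M[:,2]]
def fit(use):
    f=lambda p:np.concatenate(([(proj("wrist",w(p),cw)-W).ravel()] if "w" in use else [])+([(proj("top",w(p),ct)-T).ravel()] if "t" in use else []))
    r=least_squares(f,[.55,-.15,0]);return r
for u in("w","t","wt"):
    r=fit(u);print(u,r.x.round(4),r.fun.round(1))
# pin from wrist
P=np.array([(102,303),(71,372),(42,438),(28,431),(54,440),(80,372),(57,366)])/3.2+[235,50]
print("pin tip/joint/end",onz("wrist",P,.010,cw).round(4))
im=cv2.imread("pics/w1.png");m=cv2.inRange(im[:,:130],(0,0,0),(55,55,55))
n,l,s,c=cv2.connectedComponentsWithStats(m)
E
python3 rackfit.py
```

```text
w [ 0.556  -0.1806 -0.0133] [ 0.5  0.7  0.5  0.6  0.3 -0.8  0.7 -0.7  0.6  0.5 -3.1 -0.5]
t [ 0.5526 -0.1799 -0.0294] [-0.3  0.1 -0.  -0.1  0.2 -0.3  0.1 -0.3 -0.1  0.4  0.1  0.2]
wt [ 0.5554 -0.1805 -0.0169] [ 0.4  0.9  0.4  0.9  0.2 -0.4  0.6 -0.3  0.4  0.7 -3.4  0.2 -0.2 -0.5
  0.2 -0.7  0.5 -1.1  0.3 -1.1  0.3 -0.   0.4 -1.3]
pin tip/joint/end [[ 0.4821 -0.03    0.01  ]
 [ 0.4481 -0.0141  0.01  ]
 [ 0.4144  0.0012  0.01  ]
 [ 0.418   0.0082  0.01  ]
 [ 0.4133 -0.0048  0.01  ]
 [ 0.4481 -0.0186  0.01  ]
 [ 0.4511 -0.0073  0.01  ]]
```

```bash
cat >> rackfit.py <<'E'
print("--- lip top")
for xx in(-.038,-.040,-.043):
    M[4:,0]=xx;M[4:,2]=.018
    for u in("w","t","wt"):
        r=fit(u);print(xx,u,r.x.round(4),abs(r.fun).mean().round(2),r.fun.round(1)[-4:])
E
python3 rackfit.py | sed -n '/---/,$p'
```

```text
--- lip top
-0.038 w [ 0.5542 -0.1798 -0.0315] 0.5 [ 0.1 -2.2  0.5 -0.2]
-0.038 t [ 0.5497 -0.1794 -0.049 ] 0.48 [-0.3 -1.7  0.8 -0.3]
-0.038 wt [ 0.5533 -0.1798 -0.0353] 0.69 [-0.1 -2.4  1.  -2.2]
-0.04 w [ 0.5549 -0.1798 -0.0263] 0.38 [ 0.1 -0.9  0.6  0.2]
-0.04 t [ 0.5505 -0.1794 -0.044 ] 0.36 [-0.3 -1.1  0.9 -0.1]
-0.04 wt [ 0.5541 -0.1797 -0.0302] 0.58 [-0.  -1.8  1.1 -2. ]
-0.043 w [ 0.556  -0.1797 -0.0186] 0.49 [0.2 0.9 0.6 0.8]
-0.043 t [ 0.5517 -0.1793 -0.0366] 0.23 [-0.2 -0.2  1.   0.2]
-0.043 wt [ 0.5552 -0.1797 -0.0225] 0.61 [ 0.1 -0.8  1.2 -1.7]
```

jog_arm(deltas=[[-1, [0.2, -0.169, -0.5775], [0, 0, 0.492]], [-1, [0.2, -0.169, -0.5775], [0, 0, 0.492]], [-1, [0.2, -0.169, -0.5775], [0, 0, 0.492]], [-1, [0.2, -0.169, -0.5775], [0, 0, 0.492]], [-1, [0.2, -0.169, -0.5775], [0, 0, 0.492]], [-1, [0.2, -0.169, -0.5775], [0, 0, 0.492]], [-1, [0.2, -0.169, -0.5775], [0, 0, 0.492]], [-1, [0.2, -0.169, -0.5775], [0, 0, 0.492]], [-1, [0.2, -0.169, -0.5775], [0, 0, 0.492]], [-1, [0.2, -0.169, -0.5775], [0, 0, 0.492]], [-1, [0.2, -0.169, -0.5775], [0, 0, 0.492]], [-1, [0.2, -0.169, -0.5775], [0, 0, 0.492]]])

```text
t: 3.2
tool_pos: [0.5562, -0.1152, 0.2002]
tool_rot: [-2.296, -2.145, 0.0]
contact_force: [-0.4, -0.7, -0.2]
opening: 0.0854
grip_force: 0.0
```

jog_arm(deltas=[[-1, [0, 0, 0], [0, 0, 0]], [-1, [0, 0, 0], [0, 0, 0]]])

```text
t: 3.37
tool_pos: [0.5563, -0.1148, 0.2003]
tool_rot: [2.305, 2.135, -0.0]
contact_force: [-1.0, -0.1, -0.4]
opening: 0.0857
grip_force: 0.0
```

```bash
python3 - <<'E'
from h import *
o=ctrl.get_obs();print(o["q"],o["tool_pos"],o["tool_rot"])
E=ctrl.get_calibration("wrist")["extrinsics"]
cv2.imwrite("pics/w2.png",ctrl.get_image("wrist")[:,:,::-1]);np.save("pics/w2.npy",E)
E
```

```text
[-3.34515877e-01 -6.15087762e-02  1.77890524e+00 -7.20092696e-05
  1.42417016e+00 -2.57761782e-01] [ 0.55631196 -0.11482879  0.20032868] [ 2.30498460e+00  2.13454813e+00 -7.95592759e-05]
```

View pics/w2.png

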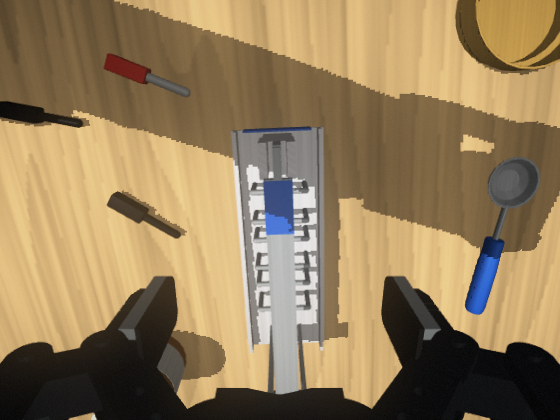

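```bash
cat > fit2.py <<'E'
from h import *
from scipy.optimize import least_squares
c=ctrl.get_calibration("wrist");c["extrinsics"]=np.load("pics/w2.npy")
W=np.array([(264.5,179),(292.5,179),(294,235),(265,235),(233,132),(325,127),(250,348),(323,348)])
def w(p,M):
    a,s=np.cos(p[2]),np.sin(p[2]);return np.c_[p[0]+a*M[:,0]-s*M[:,1],p[1]+s*M[:,0]+a*M[:,1],M[:,2]]
def f(p):
    h=p[3];M=np.array([(-.01,.085,.0995),(.01,.085,.0995),(.01,.045,.0995),(-.01,.045,.0995),(-h,.112,.018),(h,.112,.018),(-h,p[4],.018),(h,p[4],.018)])
    return (proj("wrist",w(p,M),c)-W).ravel()
r=least_squares(f,[.555,-.18,-.02,.04,-.12]);print(r.x.round(4),r.fun.round(1))
p=onz("wrist",[(128,68),(188,93),(150,77),(106,60),(146,84),(152,72)],.010,c);print(p.round(4))
E
python3 fit2.py
```

```text
[ 0.5557 -0.1791 -0.039   0.0406 -0.122 ] [-0.1  1.5  0.6  0.5  0.5 -1.9  2.1 -0.9 -0.9 -0.5 -1.8  1.  -1.2  1.2
 -0.1 -1.1]
[[ 0.4335 -0.0044  0.01  ]
 [ 0.4831 -0.0297  0.01  ]
 [ 0.4515 -0.0135  0.01  ]
 [ 0.4153  0.0038  0.01  ]
 [ 0.447  -0.019   0.01  ]
 [ 0.454  -0.0095  0.01  ]]
```

jog_arm(deltas=[[-1, [0.004, 0, -0.1], [0, 0, 0]], [-1, [0.004, 0, -0.2], [0, 0, 0]], [-1, [0.004, 0, -0.28], [0, 0, -0.004]], [-1, [0.004, 0, -0.311], [0, 0, -0.004]], [-1, [0.004, 0, -0.311], [0, 0, -0.004]], [1, [0.004, 0, -0.311], [0, 0, -0.004]], [1, [0.004, 0, -0.311], [0, 0, -0.004]], [1, [0.004, 0, -0.311], [0, 0, -0.004]], [1, [0.004, 0, -0.311], [0, 0, -0.004]], [1, [0.004, 0, -0.311], [0, 0, -0.004]], [1, [0.004, 0, -0.311], [0, 0, -0.004]], [1, [0.004, 0, -0.311], [0, 0, -0.004]]], squeeze=25)

```text
t: 4.42
tool_pos: [0.5563, -0.114, 0.0773]
tool_rot: [-2.309, -2.125, 0.007]
contact_force: [-10.6, 1.0, 9.8]
opening: 0.0197
grip_force: 24.1
```

```bash
python3 -c "
import numpy as np
for t in np.r_[np.arange(.1,1.95,.1)]: print(round(t,1),np.round([.175*(np.cos(t)-1)*-.0+0,.175*(np.cos(t)-1)/.4,.175*np.sin(t)/.4],3)[1:])
for t in np.arange(1.1,1.95,.1): print(round(t,1),np.round([.175*(np.cos(t)-np.cos(1.0))/.4,.175*(np.sin(t)-np.sin(1.))/.4],3))"
```

```text
0.1 [-0.002  0.044]
0.2 [-0.009  0.087]
0.3 [-0.02   0.129]
0.4 [-0.035  0.17 ]
0.5 [-0.054  0.21 ]
0.6 [-0.076  0.247]
0.7 [-0.103  0.282]
0.8 [-0.133  0.314]
0.9 [-0.166  0.343]
1.0 [-0.201  0.368]
1.1 [-0.239  0.39 ]
1.2 [-0.279  0.408]
1.3 [-0.32   0.422]
1.4 [-0.363  0.431]
1.5 [-0.407  0.436]
1.6 [-0.45   0.437]
1.7 [-0.494  0.434]
1.8 [-0.537  0.426]
1.9 [-0.579  0.414]
1.1 [-0.038  0.022]
1.2 [-0.078  0.04 ]
1.3 [-0.119  0.053]
1.4 [-0.162  0.063]
1.5 [-0.205  0.068]
1.6 [-0.249  0.069]
1.7 [-0.293  0.066]
1.8 [-0.336  0.058]
1.9 [-0.378  0.046]
```

jog_arm(deltas=[[1, [-0.004, -0.002, 0.044], [0, 0, 0]], [1, [-0.005, -0.009, 0.087], [0, 0, 0]], [1, [-0.005, -0.02, 0.129], [0, 0, 0]], [1, [-0.005, -0.035, 0.17], [0, 0, 0]], [1, [-0.006, -0.054, 0.21], [0, 0, 0]], [1, [-0.007, -0.076, 0.247], [0, 0, 0]], [1, [-0.008, -0.103, 0.282], [0, 0, 0]], [1, [-0.009, -0.133, 0.314], [0, 0, 0]], [1, [-0.01, -0.166, 0.343], [0, 0, 0]], [1, [-0.011, -0.201, 0.368], [0, 0, 0]], [1, [-0.011, -0.201, 0.368], [0, 0, 0]]])

```text
t: 5.33
tool_pos: [0.5532, -0.1975, 0.2257]
tool_rot: [2.315, 2.122, -0.003]
contact_force: [-5.8, 2.5, 2.4]
opening: 0.0191
grip_force: 31.2
```

jog_arm(deltas=[[1, [-0.001, -0.038, 0.022], [0, 0, 0]], [1, [-0.002, -0.078, 0.04], [0, 0, 0]], [1, [-0.004, -0.119, 0.053], [0, 0, 0]], [1, [-0.005, -0.162, 0.063], [0, 0, 0]], [1, [-0.007, -0.205, 0.068], [0, 0, 0]], [1, [-0.008, -0.249, 0.069], [0, 0, 0]], [1, [-0.01, -0.293, 0.066], [0, 0, 0]], [1, [-0.011, -0.336, 0.058], [0, 0, 0]], [1, [-0.013, -0.378, 0.046], [0, 0, 0]], [1, [-0.013, -0.378, 0.046], [0, 0, 0]]])

```text
t: 6.17
tool_pos: [0.5475, -0.3496, 0.2411]
tool_rot: [2.316, 2.121, -0.004]
contact_force: [-3.9, -0.6, 2.6]
opening: 0.0196
grip_force: 24.9
```

jog_arm(deltas=[[-1, [0, 0, 0], [0, 0, 0]], [-1, [0, 0, 0], [0, 0, 0]], [-1, [0, 0, 0], [0, 0, 0]], [-1, [0, 0, 0], [0, 0, 0]], [-1, [0, 0, 0.1], [0, 0, 0]], [-1, [0, 0, 0.2], [0, 0, 0]], [-1, [0, 0, 0.3], [0, 0, 0]], [-1, [0, 0, 0.4], [0, 0, 0]], [-1, [0, 0, 0.4], [0, 0, 0]], [-1, [0, 0.1, 0.4], [0, 0, 0]], [-1, [0, 0.2, 0.4], [0, 0, 0]], [-1, [0, 0.3, 0.4], [0, 0, 0]]])

```text
t: 7.17
tool_pos: [0.5485, -0.224, 0.4015]
tool_rot: [2.314, 2.124, 0.001]
contact_force: [1.2, -0.2, -0.0]
opening: 0.0855
grip_force: 0.0
```

jog_arm(deltas=[[-1, [-0.05, 0.1, 0], [0, 0, -0.04]], [-1, [-0.2, 0.9, 0], [0, 0, -0.473]], [-1, [-0.2, 0.9, 0], [0, 0, -0.473]], [-1, [-0.2, 0.9, 0], [0, 0, -0.473]], [-1, [-0.2, 0.9, 0], [0, 0, -0.473]], [-1, [-0.2, 0.9, 0], [0, 0, -0.473]], [-1, [-0.2, 0.9, 0], [0, 0, -0.473]], [-1, [-0.2, 0.9, 0], [0, 0, -0.473]], [-1, [-0.2, 0.9, 0], [0, 0, -0.473]], [-1, [-0.2, 0.9, 0], [0, 0, -0.473]], [-1, [-0.2, 0.9, 0], [0, 0, -0.473]], [-1, [-0.2, 0.9, 0], [0, 0, -0.473]]])

```text
t: 8.17
tool_pos: [0.4678, 0.1366, 0.4017]
tool_rot: [-3.139, -0.11, -0.002]
contact_force: [1.0, -0.3, 0.4]
opening: 0.0854
grip_force: 0.0
```

jog_arm(deltas=[[-1, [0, 0.2, -0.2], [0, 0, 0]], [-1, [0, 0.2, -0.2], [0, 0, 0]], [-1, [0, 0.2, -0.2], [0, 0, 0]], [-1, [0, 0.2, -0.2], [0, 0, 0]]])

```text
t: 8.5
tool_pos: [0.4656, 0.2172, 0.3152]
tool_rot: [3.138, 0.12, -0.014]
contact_force: [0.2, -0.3, -0.9]
opening: 0.0857
grip_force: 0.0
```

```bash
cat >> h.py <<'E'
def cases(name,im,c,zt=.018,save=None):
    """dark box blobs: top face rectangle on plane zt"""
    m=cv2.inRange(im,(0,0,0),(52,52,52));m=cv2.morphologyEx(m,cv2.MORPH_OPEN,np.ones((3,3)))
    n,l,s,ce=cv2.connectedComponentsWithStats(m)
    for i in range(1,n):
        if s[i,4]>400:
            b=cv2.boxPoints(cv2.minAreaRect(np.argwhere(l==i)[:,::-1].astype(np.float32)));w=onz(name,b,zt,c)
            e=[np.linalg.norm(w[k]-w[k+1]) for k in(0,1)]
            if .05<max(e)<.13: k=int(np.argmax(e));print(name,ce[i].round(),w[:,:2].mean(0).round(4),np.round(e,4),np.degrees(np.arctan2(*(w[k+1]-w[k])[[1,0]])).round(1))
E
python3 - <<'E'
from h import *
o=ctrl.get_obs();print(o["q"],o["tool_pos"],o["tool_rot"])
c=ctrl.get_calibration("wrist")
im=ctrl.get_image("wrist")[:,:,::-1].copy();cv2.imwrite("pics/w3.png",im);np.save("pics/w3.npy",c["extrinsics"])
cases("wrist",im,c)
im=ctrl.get_image("top")[:,:,::-1].copy();cv2.imwrite("pics/top3.png",im);cases("top",im,ctrl.get_calibration("top"))
E
```

```text
[ 2.90727673e-01 -2.46283162e-01  1.75365318e+00  1.48677008e-03
  1.64302824e+00  1.78500187e+00] [0.46560193 0.2171934  0.31519485] [ 3.13849363  0.1202991  -0.01397193]
wrist [199.  28.] [0.6052 0.3173] [0.0621 0.0651] -173.4
wrist [366. 138.] [0.4978 0.1064] [0.0128 0.0732] -121.3
wrist [535. 217.] [ 0.4238 -0.1331] [0.0681 0.0217] -37.2
wrist [374. 232.] [0.387  0.0819] [0.0743 0.0156] -8.7
wrist [450. 265.] [ 0.3474 -0.0315] [0.0736 0.0197] -16.2
```

View pics/w3.png

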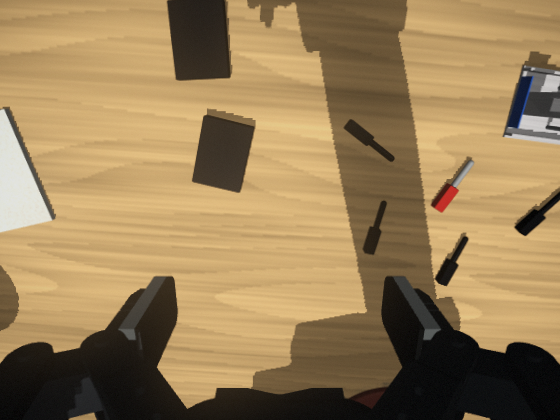

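```bash
python3 - <<'E'
from h import *
c=ctrl.get_calibration("wrist");c["extrinsics"]=np.load("pics/w3.npy")
w=onz("wrist",[(205,115),(253,125),(241,191),(193,181)],.018,c);print(w.round(4),w.mean(0).round(4),[np.linalg.norm(w[i]-w[i-1]).round(4) for i in range(4)])
for a,b in((0,3),(1,2)): d=w[a]-w[b];print(np.degrees(np.arctan2(d[1],d[0])))
w=onz("wrist",[(177,80),(231,76)],.018,c);print(w.round(4));
E
```

```text
[[0.5135 0.3076 0.018 ]
 [0.5061 0.25   0.018 ]
 [0.4231 0.2606 0.018 ]
 [0.4315 0.3216 0.018 ]] [0.4686 0.2849 0.018 ] [np.float64(0.0832), np.float64(0.0582), np.float64(0.0837), np.float64(0.0615)]
-9.62612197948423
-7.320254225478508
[[0.5508 0.3409 0.018 ]
 [0.5597 0.2784 0.018 ]]
```

```bash
cat >> h.py <<'E'
from scipy.spatial.transform import Rotation as Ro
def tool(phi,tilt=0):
    """tool down, tool x at yaw phi deg, then tilted by tilt deg about its closing axis (left normal of tool x)"""
    f=np.radians(phi);n=np.array([-np.sin(f),np.cos(f),0])
    return Ro.from_rotvec(n*np.radians(tilt))*Ro.from_euler("z",phi,degrees=True)*Ro.from_rotvec([np.pi,0,0])
def go(*tg):
    o=ctrl.get_obs();R=Ro.from_rotvec(o["tool_rot"]);print("t",round(o["t"],2),"q",o["q"].round(2),"p",o["tool_pos"].round(4))
    for p,T in tg:
        print(((np.array(p)-o["tool_pos"])/.4).round(4),((T*R.inv()).as_rotvec()/np.pi).round(4))
E
python3 - <<'E'
from h import *
T=tool(6,45);d=T.as_matrix()[:,2];print(d)
P=np.array([.612,.3164,.008])
go((P-.08*d+[0,0,.15],T),(P-.08*d,T),(P,T))
E
```

```text
[-0.70323318 -0.07391279 -0.70710678]
t 8.6 q [ 0.29 -0.25  1.75 -0.    1.65  1.78] p [0.4677 0.2151 0.3205]
[ 0.5014  0.2679 -0.2648] [-0.0221  0.2485  0.0091]
[ 0.5014  0.2679 -0.6398] [-0.0221  0.2485  0.0091]
[ 0.3607  0.2532 -0.7812] [-0.0221  0.2485  0.0091]
```

jog_arm(deltas=[[-1, [0.5, 0.268, -0.265], [-0.022, 0.2485, 0.009]], [-1, [0.5, 0.268, -0.265], [-0.022, 0.2485, 0.009]], [-1, [0.5, 0.268, -0.265], [-0.022, 0.2485, 0.009]], [-1, [0.5, 0.268, -0.265], [-0.022, 0.2485, 0.009]], [-1, [0.5, 0.268, -0.265], [-0.022, 0.2485, 0.009]], [-1, [0.5, 0.268, -0.265], [-0.022, 0.2485, 0.009]], [-1, [0.5, 0.268, -0.265], [-0.022, 0.2485, 0.009]], [-1, [0.5, 0.268, -0.265], [-0.022, 0.2485, 0.009]], [-1, [0.5, 0.268, -0.265], [-0.022, 0.2485, 0.009]], [-1, [0.5, 0.268, -0.265], [-0.022, 0.2485, 0.009]]])

```text
t: 9.43
tool_pos: [0.6695, 0.3209, 0.2142]
tool_rot: [2.863, 0.144, -1.184]
contact_force: [0.3, -0.4, 0.9]
opening: 0.0856
grip_force: 0.0
```

```bash
python3 - <<'E'
from h import *
T=tool(6,45);d=T.as_matrix()[:,2]
P=np.array([.612,.3164,.008])
c=ctrl.get_calibration("top");im=ctrl.get_image("top")[:,:,::-1].copy();cases("top",im,c)
go((P-.08*d,T),(P,T))
E
```

```text
t 9.48 q [0.3  0.84 0.74 0.19 2.32 1.84] p [0.6694 0.3211 0.2182]
[-0.0028  0.0029 -0.3842] [-0.0001  0.002   0.0011]
[-0.1435 -0.0118 -0.5256] [-0.0001  0.002   0.0011]
```

jog_arm(deltas=[[-1, [-0.003, 0.003, -0.1], [0, 0.002, 0.001]], [-1, [-0.003, 0.003, -0.2], [0, 0.002, 0.001]], [-1, [-0.003, 0.003, -0.3], [0, 0.002, 0.001]], [-1, [-0.003, 0.003, -0.38], [0, 0.002, 0.001]], [-1, [-0.003, 0.003, -0.38], [0, 0.002, 0.001]], [-1, [-0.04, -0.001, -0.42], [0, 0.002, 0.001]], [-1, [-0.08, -0.005, -0.46], [0, 0.002, 0.001]], [-1, [-0.12, -0.009, -0.5], [0, 0.002, 0.001]], [-1, [-0.134, -0.011, -0.515], [0, 0.002, 0.001]], [-1, [-0.134, -0.011, -0.515], [0, 0.002, 0.001]], [-1, [-0.134, -0.011, -0.515], [0, 0.002, 0.001]]])

```text
t: 10.4
tool_pos: [0.6165, 0.3178, 0.0138]
tool_rot: [2.863, 0.151, -1.185]
contact_force: [0.1, 0.2, -0.2]
opening: 0.0854
grip_force: 0.0
```

```bash
python3 - <<'E'
from h import *
T=tool(6,45);P=np.array([.612,.3164,.008])
c=ctrl.get_calibration("wrist");im=ctrl.get_image("wrist")[:,:,::-1].copy();cv2.imwrite("pics/w4.png",im)
print(ctrl.get_obs()["contact_force"]);go((P,T))
E
```

```text
[ 0.65364089 -0.42332422 -0.3097232 ]
t 10.45 q [0.31 0.9  1.01 0.16 2.   1.78] p [0.6171 0.3178 0.0136]
[-0.0126 -0.0035 -0.0139] [-0.0003  0.0003 -0.0001]
```

View pics/w4.png

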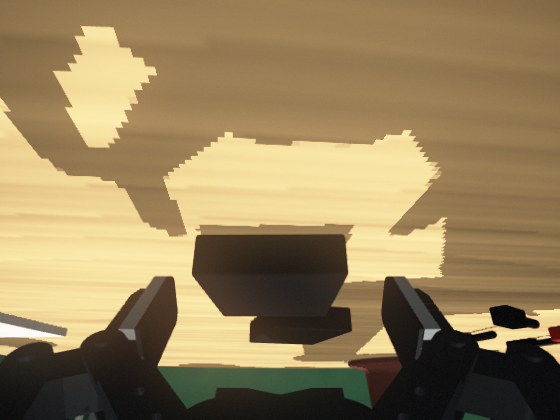

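jog_arm(deltas=[[-1, [-0.013, 0.006, -0.01], [0, 0, 0]], [-1, [-0.013, 0.006, -0.02], [0, 0, 0]], [-1, [-0.013, 0.006, -0.02], [0, 0, 0]], [1, [-0.013, 0.006, -0.02], [0, 0, 0]], [1, [-0.013, 0.006, -0.02], [0, 0, 0]], [1, [-0.013, 0.006, -0.02], [0, 0, 0]], [1, [-0.013, 0.006, -0.02], [0, 0, 0]], [1, [-0.013, 0.006, -0.02], [0, 0, 0]], [1, [-0.013, 0.006, -0.02], [0, 0, 0]]], squeeze=50)

```text
t: 11.2
tool_pos: [0.6104, 0.3198, 0.0022]
tool_rot: [2.86, 0.15, -1.19]
contact_force: [2.1, 0.1, 3.2]
opening: 0.0609
grip_force: 57.9
```

jog_arm(deltas=[[1, [0, 0, 0], [0, 0, 0]], [1, [0, 0, 0], [0, 0, 0]]])

```text
t: 11.37
tool_pos: [0.6103, 0.3198, 0.0022]
tool_rot: [2.86, 0.15, -1.19]
contact_force: [3.1, 1.2, 4.8]
opening: 0.061
grip_force: 58.2
```

jog_arm(deltas=[[1, [0, 0, 0.1], [0, 0, 0]], [1, [0, 0, 0.2], [0, 0, 0]], [1, [-0.01, 0, 0.3], [0.005, -0.04, 0]], [1, [-0.02, 0, 0.35], [0.009, -0.08, 0]], [1, [-0.03, 0, 0.35], [0.013, -0.12, 0]], [1, [-0.04, 0, 0.35], [0.017, -0.16, 0]], [1, [-0.05, 0, 0.35], [0.021, -0.2, 0]], [1, [-0.06, 0, 0.35], [0.025, -0.24, 0]], [1, [-0.06, 0, 0.35], [0.029, -0.28, 0]], [1, [-0.06, 0, 0.35], [0.034, -0.32, 0]], [1, [-0.06, 0, 0.35], [0.038, -0.36, 0]], [1, [-0.06, 0, 0.35], [0.042, -0.4, 0]]])

```text
t: 12.37
tool_pos: [0.5847, 0.3195, 0.1411]
tool_rot: [-3.03, -0.16, -0.717]
contact_force: [-0.2, -0.4, -0.7]
opening: 0.0611
grip_force: 56.0
```

```bash
python3 - <<'E'
from h import *
cv2.imwrite("pics/s4.png",ctrl.get_image("side")[:,:,::-1])
o=ctrl.get_obs();print(o["contact_force"],o["opening"]);p=o["tool_pos"];T=tool(6,-45)
go((p,T),([p[0],p[1],.062],T),([p[0],p[1],.056],T))
E
```

```text
[-1.9602336   1.08709372 -5.9158856 ] 0.06087022431043406
t 12.42 q [ 0.46 -0.02  1.9  -0.21  0.84  2.03] p [0.5786 0.3181 0.1344]
[0. 0. 0.] [ 0.0122 -0.1036 -0.0003]
[ 0.      0.     -0.1811] [ 0.0122 -0.1036 -0.0003]
[ 0.      0.     -0.1961] [ 0.0122 -0.1036 -0.0003]
```

View pics/s4.png

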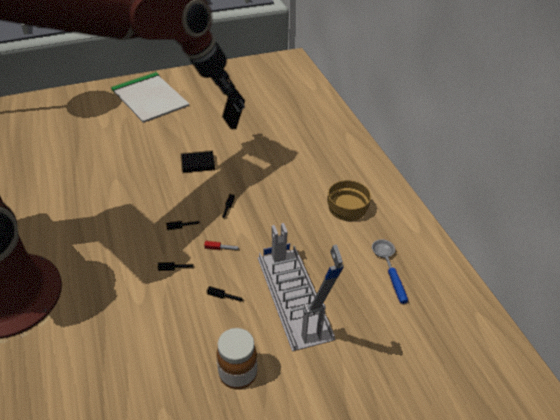

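The side view shows the case held and nearly upright at (233,110), with the bar leaning back at (325,290). Now I finish the tilt and lower it.

jog_arm(deltas=[[1, [0, 0, 0], [0.005, -0.04, 0]], [1, [0, 0, 0], [0.009, -0.08, 0]], [1, [0, 0, 0], [0.012, -0.104, 0]], [1, [0, 0, -0.05], [0.012, -0.104, 0]], [1, [0, 0, -0.1], [0.012, -0.104, 0]], [1, [0, 0, -0.14], [0.012, -0.104, 0]], [1, [0, 0, -0.165], [0.012, -0.104, 0]], [1, [0, 0, -0.165], [0.012, -0.104, 0]], [1, [0, 0, -0.165], [0.012, -0.104, 0]]])

```text
t: 13.17
tool_pos: [0.5852, 0.3189, 0.0737]
tool_rot: [-2.862, -0.148, -1.185]
contact_force: [0.3, -0.7, -1.4]
opening: 0.0611
grip_force: 56.0
```

```bash
python3 - <<'E'
from h import *
o=ctrl.get_obs();print(o["contact_force"],o["opening"]);p=o["tool_pos"];T=tool(6,-45)
go(([p[0],p[1],.058],T))
E
```

```text
[ 0.31599398 -0.68776987 -1.35151635] 0.06105187686769324
t 13.17 q [ 0.5   0.02  2.09 -0.78  0.4   2.6 ] p [0.5852 0.3189 0.0737]
[ 0.      0.     -0.0392] [-0.0002 -0.0001  0.0004]
```

jog_arm(deltas=[[1, [0, 0, -0.01], [0, 0, 0]], [1, [0, 0, -0.02], [0, 0, 0]], [1, [0, 0, -0.03], [0, 0, 0]], [1, [0, 0, -0.035], [0, 0, 0]], [1, [0, 0, -0.04], [0, 0, 0]], [1, [0, 0, -0.04], [0, 0, 0]]])

```text
t: 13.67
tool_pos: [0.5855, 0.3195, 0.059]
tool_rot: [-2.859, -0.148, -1.188]
contact_force: [0.2, 0.6, -1.1]
opening: 0.0609
grip_force: 56.1
```

jog_arm(deltas=[[1, [0, 0, -0.003], [0, 0, 0]], [1, [0, 0, -0.006], [0, 0, 0]], [1, [0, 0, -0.006], [0, 0, 0]]])

```text
t: 13.92
tool_pos: [0.5862, 0.32, 0.0578]
tool_rot: [-2.857, -0.149, -1.191]
contact_force: [0.1, -0.5, 1.3]
opening: 0.061
grip_force: 56.2
```

jog_arm(deltas=[[1, [0, 0, -0.002], [0, 0, 0]], [1, [0, 0, -0.002], [0, 0, 0]], [-1, [0, 0, -0.002], [0, 0, 0]], [-1, [0, 0, -0.002], [0, 0, 0]], [-1, [0, 0, -0.002], [0, 0, 0]], [-1, [0, 0, -0.002], [0, 0, 0]], [-1, [0, 0, -0.002], [0, 0, 0]]])

```text
t: 14.5
tool_pos: [0.5856, 0.3197, 0.056]
tool_rot: [-2.858, -0.148, -1.189]
contact_force: [-0.4, -0.2, -0.1]
opening: 0.0858
grip_force: 0.0
```

```bash
python3 - <<'E'
from h import *
o=ctrl.get_obs();print(o["contact_force"],o["opening"]);p=o["tool_pos"]
T=tool(6,-45);d=T.as_matrix()[:,2];print(d)
go((p-.09*d,T),(p-.09*d+[0,0,.1],tool(6,0)))
cv2.imwrite("pics/w5.png",ctrl.get_image("wrist")[:,:,::-1])
E
```

```text
[-0.43677307 -0.19247213 -0.05069193] 0.08580967038077057
[ 0.70323318  0.07391279 -0.70710678]
t 14.5 q [ 0.5   0.05  2.09 -0.85  0.37  2.68] p [0.5856 0.3197 0.056 ]
[-0.1582 -0.0166  0.1591] [-0.0009  0.0009 -0.    ]
[-0.1582 -0.0166  0.4091] [-0.027   0.2495  0.0003]
```

View pics/w5.png

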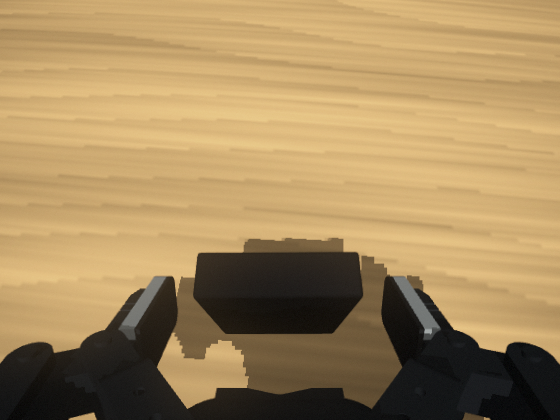

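jog_arm(deltas=[[-1, [-0.06, -0.006, 0.06], [0, 0, 0]], [-1, [-0.12, -0.013, 0.12], [0, 0, 0]], [-1, [-0.16, -0.017, 0.18], [0, 0, 0]], [-1, [-0.16, -0.017, 0.28], [-0.004, 0.036, 0]], [-1, [-0.16, -0.017, 0.38], [-0.008, 0.072, 0]], [-1, [-0.14, -0.017, 0.4], [-0.012, 0.108, 0]], [-1, [-0.11, -0.015, 0.4], [-0.016, 0.144, 0]], [-1, [-0.08, -0.012, 0.4], [-0.02, 0.18, 0]], [-1, [-0.05, -0.009, 0.4], [-0.023, 0.216, 0]], [-1, [-0.016, -0.006, 0.4], [-0.027, 0.2495, 0]], [-1, [-0.016, -0.006, 0.4], [-0.027, 0.2495, 0]], [-1, [-0.016, -0.006, 0.4], [-0.027, 0.2495, 0]]])

```text
t: 15.55
tool_pos: [0.5806, 0.3168, 0.2139]
tool_rot: [3.136, 0.16, -0.003]
contact_force: [0.4, -0.0, -0.1]
opening: 0.0854
grip_force: 0.0
```

```bash
python3 - <<'E'
from h import *
go(([.579,.319,.13],tool(6)),([.579,.319,.045],tool(6)))
cv2.imwrite("pics/w6.png",ctrl.get_image("wrist")[:,:,::-1]);c=ctrl.get_calibration("wrist");np.save("pics/w6.npy",c["extrinsics"])
E=c["extrinsics"]; e=np.array([.9945,.1045,0]);n=np.array([-.1045,.9945,0]);C=np.array([.579,.319,.084])
print(proj("wrist",[C+a*.009*e+b*.031*n for a,b in((1,1),(1,-1),(-1,-1),(-1,1))],c).round(0))
E
```

```text
t 15.55 q [ 0.39  0.15  1.54 -0.    1.46  1.86] p [0.5806 0.3168 0.2139]
[-0.0039  0.0054 -0.2097] [ 0.0005 -0.0007  0.0008]
[-0.0039  0.0054 -0.4222] [ 0.0005 -0.0007  0.0008]
[[235. 189.]
 [314. 189.]
 [313. 211.]
 [236. 211.]]
```

View pics/w6.png

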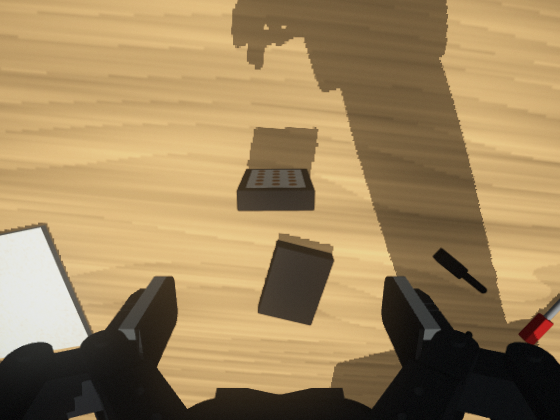

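jog_arm(deltas=[[-1, [-0.004, 0.006, -0.1], [0, 0, 0]], [-1, [-0.004, 0.006, -0.2], [0, 0, 0]], [-1, [-0.004, 0.006, -0.3], [0, 0, 0]], [-1, [-0.004, 0.006, -0.38], [0, 0, 0]], [-1, [-0.004, 0.006, -0.422], [0, 0, 0]], [-1, [-0.004, 0.006, -0.422], [0, 0, 0]], [1, [-0.004, 0.006, -0.422], [0, 0, 0]], [1, [-0.004, 0.006, -0.422], [0, 0, 0]], [1, [-0.004, 0.006, -0.422], [0, 0, 0]], [1, [-0.004, 0.006, -0.422], [0, 0, 0]], [1, [-0.004, 0.006, -0.422], [0, 0, 0]], [1, [-0.004, 0.006, -0.422], [0, 0, 0]]], squeeze=50)

```text
t: 16.6
tool_pos: [0.5795, 0.3206, 0.0509]
tool_rot: [-3.136, -0.163, -0.008]
contact_force: [-0.7, -0.1, 7.8]
opening: 0.0616
grip_force: 56.4
```

```bash
python3 - <<'E'
from h import *
o=ctrl.get_obs();print(o["contact_force"],o["opening"],o["grip_force"]);p=o["tool_pos"]
y=-.035;s=lambda v:np.array([.555-np.sin(y)*v,-.1795+np.cos(y)*v])
P=s(.046);print(P)
go(([*P,.22],tool(88)),([*P,p[2]+.006],tool(88)))
E
```

```text
[-0.7016462  -0.06599321  7.80057227] 0.06161991421421108 56.376301646232605
[ 0.55660967 -0.13352817]
t 16.6 q [ 0.39  0.3   1.65 -0.    1.19  1.86] p [0.5795 0.3206 0.0509]
[-0.0572 -1.1354  0.4227] [-0.0016  0.0008  0.4558]
[-0.0572 -1.1354  0.015 ] [-0.0016  0.0008  0.4558]
```

jog_arm(deltas=[[1, [0, 0, 0.1], [0, 0, 0]], [1, [0, 0, 0.2], [0, 0, 0]], [1, [0, 0, 0.3], [0, 0, 0]], [1, [0, 0, 0.4], [0, 0, 0]], [1, [0, -0.05, 0.44], [0, 0, 0.03]], [1, [-0.01, -0.13, 0.44], [0, 0, 0.06]], [1, [-0.015, -0.22, 0.44], [0, 0, 0.095]], [1, [-0.02, -0.31, 0.44], [0, 0, 0.13]], [1, [-0.025, -0.4, 0.44], [0, 0, 0.165]], [1, [-0.03, -0.49, 0.44], [0, 0, 0.2]], [1, [-0.03, -0.57, 0.44], [0, 0, 0.235]], [1, [-0.03, -0.64, 0.44], [0, 0, 0.27]]])

```text
t: 17.6
tool_pos: [0.5654, 0.0616, 0.2241]
tool_rot: [2.788, 1.446, 0.002]
contact_force: [0.4, -0.5, -1.5]
opening: 0.0612
grip_force: 55.6
```

jog_arm(deltas=[[1, [-0.005, -0.08, 0], [0, 0, 0.035]], [1, [-0.01, -0.16, 0], [0, 0, 0.07]], [1, [-0.015, -0.24, 0], [0, 0, 0.105]], [1, [-0.02, -0.32, 0], [0, 0, 0.14]], [1, [-0.025, -0.4, 0], [0, 0, 0.165]], [1, [-0.026, -0.46, 0], [0, 0, 0.186]], [1, [-0.026, -0.492, 0], [0, 0, 0.186]], [1, [-0.026, -0.492, 0], [0, 0, 0.186]], [1, [-0.026, -0.492, 0], [0, 0, 0.186]], [1, [-0.026, -0.492, 0], [0, 0, 0.186]]])

```text
t: 18.43
tool_pos: [0.5554, -0.1321, 0.2235]
tool_rot: [-2.259, -2.182, -0.002]
contact_force: [0.4, -0.0, -1.2]
opening: 0.0612
grip_force: 55.6
```

```bash
python3 - <<'E'
from h import *
o=ctrl.get_obs();print(o["contact_force"],o["opening"],o["grip_force"])
go(([.5566,-.1335,.22],tool(88)))
c=ctrl.get_calibration("wrist");np.save("pics/w7.npy",c["extrinsics"])
im=ctrl.get_image("wrist")[:,:,::-1].copy();cv2.imwrite("pics/w7.png",im)
cv2.imwrite("pics/w7c.png",im)
for n in("top","side"): cv2.imwrite(f"pics/{n}7.png",ctrl.get_image(n)[:,:,::-1])
E
```

```text
[ 0.40536689 -0.03026826 -1.17016839] 0.06116134371288582 55.59880256652832
t 18.43 q [-0.36 -0.07  1.75  0.    1.46 -0.33] p [ 0.5554 -0.1321  0.2235]
[ 0.003  -0.0036 -0.0089] [-0.0003  0.0001 -0.0001]
```

View pics/w7.png

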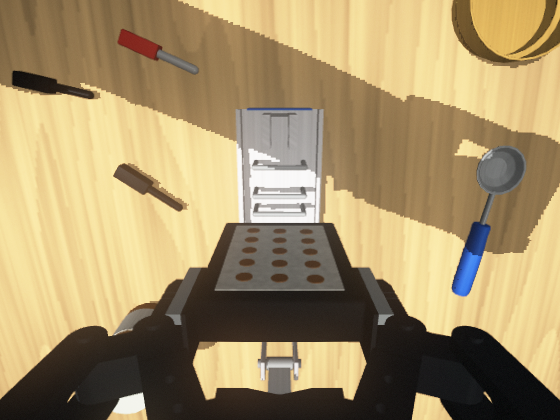

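```bash
python3 - <<'E'
from h import *
c=ctrl.get_calibration("wrist");c["extrinsics"]=np.load("pics/w7.npy")
y=-.035
def rw(X,Y,Z): return [.555+np.cos(y)*X-np.sin(y)*Y,-.1795+np.sin(y)*X+np.cos(y)*Y,Z]
for Y in(.059,.033,.013): print(Y,proj("wrist",[rw(-.024,Y,.0355),rw(.024,Y,.0355)],c).round(1).tolist())
print("lips in",proj("wrist",[rw(s*.037,Y,.018) for s in(-1,1) for Y in(.112,.02)],c).round(1).tolist())
im=cv2.imread("pics/w7.png")
g=cv2.cvtColor(im,cv2.COLOR_BGR2GRAY)
print("rows",[(r,int(g[r,262:298].mean())) for r in range(155,222)])
for r in(130,150,180,200,215):print(r,g[r,232:256].tolist(),g[r,305:330].tolist())
E
```

```text
0.059 [[253.3, 168.7], [304.6, 168.7]]
0.033 [[253.8, 195.5], [304.0, 195.6]]
0.013 [[254.2, 215.3], [303.5, 215.4]]
lips in [[239.6, 109.4], [242.4, 203.3], [318.3, 109.5], [315.3, 203.3]]
rows [(155, 183), (156, 188), (157, 193), (158, 199), (159, 201), (160, 188), (161, 187), (162, 170), (163, 171), (164, 164), (165, 134), (166, 141), (167, 162), (168, 169), (169, 166), (170, 220), (171, 248), (172, 248), (173, 248), (174, 248), (175, 248), (176, 248), (177, 248), (178, 248), (179, 248), (180, 248), (181, 248), (182, 248), (183, 248), (184, 248), (185, 248), (186, 245), (187, 220), (188, 173), (189, 173), (190, 174), (191, 192), (192, 228), (193, 238), (194, 154), (195, 200), (196, 227), (197, 220), (198, 207), (199, 234), (200, 247), (201, 247), (202, 247), (203, 239), (204, 181), (205, 171), (206, 171), (207, 180), (208, 212), (209, 242), (210, 244), (211, 215), (212, 158), (213, 202), (214, 226), (215, 214), (216, 216), (217, 247), (218, 247), (219, 247), (220, 247), (221, 247)]
130 [139, 139, 141, 145, 153, 158, 163, 164, 148, 110, 142, 160, 162, 164, 165, 164, 161, 161, 163, 
[... 453 characters left out ...]
5, 207, 140, 168, 172, 174, 174, 174, 222, 249, 249, 249, 248, 248, 249] [249, 249, 248, 248, 247, 247, 248, 248, 248, 243, 205, 199, 243, 249, 238, 185, 150, 139, 138, 137, 139, 176, 213, 217, 217]
200 [230, 230, 228, 226, 226, 227, 238, 248, 249, 249, 234, 146, 147, 170, 170, 170, 174, 171, 171, 225, 249, 248, 247, 248] [249, 248, 248, 247, 246, 247, 248, 247, 249, 237, 189, 235, 248, 242, 206, 160, 142, 141, 141, 141, 191, 226, 225, 224, 222]
215 [228, 228, 229, 227, 225, 225, 232, 242, 246, 248, 243, 199, 128, 158, 167, 167, 170, 170, 221, 248, 240, 211, 213, 213] [203, 228, 247, 246, 246, 247, 247, 247, 244, 206, 215, 248, 248, 234, 165, 146, 141, 139, 190, 226, 226, 226, 226, 225, 225]
```

```bash
python3 - <<'E'
from h import *
c=ctrl.get_calibration("wrist");c["extrinsics"]=np.load("pics/w7.npy")
P=np.array([.5554,-.1321,.2235]);R=Ro.from_rotvec([-2.259,-2.182,-.002]);M=R.as_matrix();ex=M[:,0];ey=M[:,1]
for dy in(-.002,0,.002):
    b=P+ex*(.009+dy);bb=P+ex*(-.009+dy)
    q=[];
    for base,z in((b,.1726),(b,.2566),(bb,.2566)):
        for s in(-1,1): q.append([*(base[:2]+s*.031*ey[:2]),z])
    print(dy,proj("wrist",q,c).round(1).tolist())
g=cv2.cvtColor(cv2.imread("pics/w7.png"),cv2.COLOR_BGR2GRAY)
print([(r,int(g[r,265:295].mean())) for r in list(range(219,234))+list(range(284,345,2))])
for r in (226,262,296,312,330): print(r,np.where(g[r,170:400]<60)[0][[0,-1]]+170)
print(ex)
E
```

```text
-0.002 [[222.9, 223.2], [330.7, 223.2], [187.8, 303.9], [363.4, 304.0], [191.9, 346.1], [359.6, 346.2]]
0 [[222.7, 219.9], [330.9, 219.9], [187.4, 299.0], [363.9, 299.0], [191.4, 341.6], [360.0, 341.7]]
0.002 [[222.6, 216.6], [331.1, 216.6], [186.9, 294.0], [364.3, 294.0], [191.0, 337.1], [360.5, 337.1]]
[(219, 247), (220, 247), (221, 247), (222, 234), (223, 62), (224, 63), (225, 84), (226, 117), (227, 117), (228, 114), (229, 102), (230, 98), (231, 98), (232, 102), (233, 110), (284, 99), (286, 101), (288, 98), (290, 112), (292, 27), (294, 27), (296, 27), (298, 27), (300, 29), (302, 31), (304, 34), (306, 34), (308, 34), (310, 34), (312, 35), (314, 35), (316, 36), (318, 37), (320, 38), (322, 38), (324, 39), (326, 40), (328, 40), (330, 41), (332, 43), (334, 43), (336, 44), (338, 45), (340, 45), (342, 190), (344, 192)]
226 [324 333]
262 [210 348]
296 [170 396]
312 [181 399]
330 [170 399]
[0.03466621 0.9993978  0.0015127 ]
```

```bash
python3 - <<'E'
from h import *
go(([.5567,-.1327,.22],tool(88)),([.5567,-.1327,.07],tool(88)),([.5567,-.1327,.056],tool(88)))
E
```

```text
t 18.58 q [-0.36 -0.07  1.75  0.    1.46 -0.33] p [ 0.5555 -0.1318  0.2235]
[ 0.0031 -0.0022 -0.0088] [-0.0002  0.0001 -0.0006]
[ 0.0031 -0.0022 -0.3838] [-0.0002  0.0001 -0.0006]
[ 0.0031 -0.0022 -0.4188] [-0.0002  0.0001 -0.0006]
```

jog_arm(deltas=[[1, [0.003, -0.002, -0.08], [0, 0, 0]], [1, [0.003, -0.002, -0.16], [0, 0, 0]], [1, [0.003, -0.002, -0.24], [0, 0, 0]], [1, [0.003, -0.002, -0.3], [0, 0, 0]], [1, [0.003, -0.002, -0.325], [0, 0, 0]], [1, [0.003, -0.002, -0.325], [0, 0, 0]], [1, [0.003, -0.002, -0.325], [0, 0, 0]]])

```text
t: 19.17
tool_pos: [0.557, -0.1335, 0.0941]
tool_rot: [2.259, 2.183, 0.001]
contact_force: [0.3, 0.3, -0.8]
opening: 0.0612
grip_force: 55.6
```

jog_arm(deltas=[[1, [0, 0.002, -0.02], [0, 0, 0]], [1, [0, 0.002, -0.04], [0, 0, 0]], [1, [0, 0.002, -0.06], [0, 0, 0]], [1, [0, 0.002, -0.08], [0, 0, 0]], [1, [0, 0.002, -0.09], [0, 0, 0]], [1, [0, 0.002, -0.09], [0, 0, 0]]])

```text
t: 19.67
tool_pos: [0.5555, -0.1327, 0.0558]
tool_rot: [-2.258, -2.181, 0.001]
contact_force: [-0.9, 0.8, -1.5]
opening: 0.061
grip_force: 55.7
```

jog_arm(deltas=[[1, [0.002, 0, -0.004], [0, 0, 0]], [1, [0.002, 0, -0.008], [0, 0, 0]], [1, [0.002, 0, -0.008], [0, 0, 0]]])

```text
t: 19.92
tool_pos: [0.5579, -0.1333, 0.055]
tool_rot: [2.259, 2.182, 0.001]
contact_force: [-0.8, 0.4, 0.8]
opening: 0.0611
grip_force: 55.6
```

jog_arm(deltas=[[-1, [0, 0, -0.002], [0, 0, 0]], [-1, [0, 0, -0.002], [0, 0, 0]], [-1, [0, 0, -0.002], [0, 0, 0]], [-1, [0, 0, -0.002], [0, 0, 0]], [-1, [0, 0, 0.08], [0, 0, 0]], [-1, [0, 0, 0.16], [0, 0, 0]], [-1, [0, 0, 0.26], [0, 0, 0]], [-1, [0, 0, 0.36], [0, 0, 0]], [-1, [0, 0, 0.4], [0, 0, 0]], [-1, [0, 0.06, 0.45], [0, 0, 0]], [-1, [0, 0.15, 0.5], [0, 0, 0]], [-1, [0, 0.15, 0.5], [0, 0, 0]]])

```text
t: 20.92
tool_pos: [0.5594, -0.0696, 0.2601]
tool_rot: [2.251, 2.183, 0.011]
contact_force: [0.4, -0.2, 0.8]
opening: 0.0854
grip_force: 0.0
```

```bash
python3 - <<'E'
from h import *
o=ctrl.get_obs();print(o["tool_pos"],o["contact_force"])
c=ctrl.get_calibration("wrist");np.save("pics/w8.npy",c["extrinsics"])
im=ctrl.get_image("wrist")[:,:,::-1].copy();cv2.imwrite("pics/w8.png",im)
y=-.035
def rw(X,Y,Z): return [.555+np.cos(y)*X-np.sin(y)*Y,-.1795+np.sin(y)*X+np.cos(y)*Y,Z]
q=proj("wrist",[rw(s*.031,Y,.088) for Y in(.055,.037) for s in(-1,1)],c).round(1);print(q.tolist())
g=cv2.cvtColor(im,cv2.COLOR_BGR2GRAY);m=int(q[:,0].mean());r0=int(q[0,1])
print(m,[(r,int(g[r,m-10:m+10].mean())) for r in range(r0-30,r0+40)])
r=int(q[:,1].mean());print(np.where(g[r,m-80:m+80]<60)[0][[0,-1]]+m-80)
im=ctrl.get_image("top")[:,:,::-1].copy();cv2.imwrite("pics/top8.png",im);cases("top",im,ctrl.get_calibration("top"))
E
```

```text
[ 0.55937416 -0.06958722  0.26009767] [ 0.40823575 -0.22835669  0.83930106]
[[242.5, 241.2], [307.8, 241.3], [243.0, 258.5], [307.3, 258.5]]
275 [(211, 157), (212, 184), (213, 222), (214, 187), (215, 99), (216, 96), (217, 155), (218, 186), (219, 180), (220, 137), (221, 92), (222, 83), (223, 87), (224, 95), (225, 91), (226, 82), (227, 86), (228, 96), (229, 94), (230, 86), (231, 83), (232, 91), (233, 94), (234, 90), (235, 81), (236, 83), (237, 94), (238, 99), (239, 101), (240, 69), (241, 48), (242, 50), (243, 54), (244, 56), (245, 57), (246, 57), (247, 57), (248, 57), (249, 57), (250, 57), (251, 57), (252, 58), (253, 57), (254, 57), (255, 57), (256, 57), (257, 58), (258, 70), (259, 154), (260, 228), (261, 228), (262, 228), (263, 228), (264, 228), (265, 215), (266, 161), (267, 140), (268, 138), (269, 166), (270, 215), (271, 227), (272, 228), (273, 227), (274, 227), (275, 227), (276, 202), (277, 126), (278, 155), (279, 185), (280, 178)]
[258 309]
top [165. 247.] [0.4672 0.285 ] [0.0811 0.0614] -8.1
```

```bash
python3 - <<'E'
from h import *
T=tool(-8.4,45);d=T.as_matrix()[:,2];P=np.array([.484,.2827,.005])
go((P-.08*d+[0,0,.2],tool(30)),)
E
```

```text
t 21.02 q [-0.26 -0.11  1.73  0.    1.52 -0.23] p [ 0.5579 -0.0724  0.2556]
[-0.0448  0.8671  0.0148] [ 0.0006  0.0007 -0.323 ]
```

jog_arm(deltas=[[-1, [-0.045, 0.867, 0.02], [0, 0, -0.323]], [-1, [-0.045, 0.867, 0.02], [0, 0, -0.323]], [-1, [-0.045, 0.867, 0.02], [0, 0, -0.323]], [-1, [-0.045, 0.867, 0.02], [0, 0, -0.323]], [-1, [-0.045, 0.867, 0.02], [0, 0, -0.323]], [-1, [-0.045, 0.867, 0.02], [0, 0, -0.323]], [-1, [-0.045, 0.867, 0.02], [0, 0, -0.323]], [-1, [-0.045, 0.867, 0.02], [0, 0, -0.323]], [-1, [-0.045, 0.867, 0.02], [0, 0, -0.323]], [-1, [-0.045, 0.867, 0.02], [0, 0, -0.323]], [-1, [-0.045, 0.867, 0.02], [0, 0, -0.323]]])

```text
t: 21.93
tool_pos: [0.5388, 0.2744, 0.2602]
tool_rot: [3.033, 0.814, -0.004]
contact_force: [-0.1, 0.3, -0.9]
opening: 0.0851
grip_force: 0.0
```

```bash
python3 - <<'E'
from h import *
T=tool(-8.4,45);d=T.as_matrix()[:,2];P=np.array([.484,.2827,.005])
im=ctrl.get_image("top")[:,:,::-1].copy();cases("top",im,ctrl.get_calibration("top"))
go((P-.08*d+[0,0,.2],T),(P-.08*d,T))
E
```

```text
t 21.98 q [ 0.35 -0.01  1.63 -0.    1.53  1.39] p [0.5391 0.2733 0.2604]
[0.0022 0.003  0.0028] [-0.0473  0.2493 -0.202 ]
[ 0.0022  0.003  -0.4972] [-0.0473  0.2493 -0.202 ]
```

jog_arm(deltas=[[-1, [0.002, 0.003, 0], [-0.047, 0.249, -0.202]], [-1, [0.002, 0.003, 0], [-0.047, 0.249, -0.202]], [-1, [0.002, 0.003, 0], [-0.047, 0.249, -0.202]], [-1, [0.002, 0.003, 0], [-0.047, 0.249, -0.202]], [-1, [0.002, 0.003, 0], [-0.047, 0.249, -0.202]], [-1, [0.002, 0.003, 0], [-0.047, 0.249, -0.202]], [-1, [0.002, 0.003, 0], [-0.047, 0.249, -0.202]], [-1, [0.002, 0.003, 0], [-0.047, 0.249, -0.202]], [-1, [0.002, 0.003, 0], [-0.047, 0.249, -0.202]], [-1, [0.002, 0.003, 0], [-0.047, 0.249, -0.202]], [-1, [0.002, 0.003, 0], [-0.047, 0.249, -0.202]]])

```text
t: 22.9
tool_pos: [0.5404, 0.2739, 0.262]
tool_rot: [-2.846, 0.211, 1.17]
contact_force: [0.1, -0.0, 2.0]
opening: 0.0852
grip_force: 0.0
```

```bash
python3 - <<'E'
from h import *
T=tool(-8.4,45);d=T.as_matrix()[:,2];P=np.array([.484,.2827,.005]);print(d)
im=ctrl.get_image("top")[:,:,::-1].copy();cases("top",im,ctrl.get_calibration("top"))
go((P-.08*d,T),(P,T))
c=ctrl.get_calibration("wrist");im=ctrl.get_image("wrist")[:,:,::-1].copy();cv2.imwrite("pics/w9.png",im)
e=np.array([.9893,-.1461,0]);n=np.array([.1461,.9893,0]);C=np.array([.4683,.285,.018])
print(proj("wrist",[C+a*.042*e+b*.031*n for a,b in((1,1),(1,-1),(-1,-1),(-1,1))],c).round(0).tolist())
m=cv2.inRange(im[:330],(0,0,0),(52,52,52));m=cv2.morphologyEx(m,cv2.MORPH_OPEN,np.ones((3,3)));k,l,s,ce=cv2.connectedComponentsWithStats(m);print(s[1:][s[1:,4]>300],ce[1:][s[1:,4]>300].round(0))
E
```

```text
[-0.69952118  0.1032963  -0.70710678]
t 22.95 q [0.23 0.42 1.26 0.32 2.18 2.03] p [0.5402 0.2744 0.2629]
[-0.0006  0.     -0.5034] [-0.0001  0.002   0.0002]
[-0.1405  0.0207 -0.6448] [-0.0001  0.002   0.0002]
[[241.0, 9.0], [314.0, 9.0], [308.0, 84.0], [249.0, 84.0]]
[[ 260    0   53   13  610]
 [ 454   58   39   54  543]
 [ 536  101   24   27  394]
 [ 414  221  126  109 7025]
 [ 339  276   86   54 1966]
 [ 135  284   44   46 1354]
 [ 105  288   39   42  538]
 [   2  304   25   26  444]] [[287.   6.]
 [472.  88.]
 [549. 116.]
 [470. 286.]
 [388. 313.]
 [161. 311.]
 [124. 310.]
 [ 14. 318.]]
```

```bash
python3 - <<'E'
from h import *
g=cv2.cvtColor(cv2.imread("pics/w9.png"),cv2.COLOR_BGR2GRAY)
for r in range(2,120,8): print(r,g[r,200:350:6].tolist())
c=ctrl.get_calibration("side");im=ctrl.get_image("side")[:,:,::-1].copy();cv2.imwrite("pics/side9.png",im)
print(proj("side",[(.4683,.285,.018),(.54,.274,.26)],c).round(0))
m=cv2.inRange(im,(0,0,0),(45,45,45));m=cv2.morphologyEx(m,cv2.MORPH_OPEN,np.ones((3,3)));k,l,s,ce=cv2.connectedComponentsWithStats(m);f=(s[:,4]>150)&(s[:,4]<3000);print(s[f],onz("side",ce[f],.018,c).round(3).tolist())
E
```

```text
2 [212, 212, 214, 216, 216, 216, 218, 97, 48, 44, 42, 38, 35, 34, 33, 32, 34, 34, 36, 210, 204, 202, 204, 192, 115]
10 [217, 209, 204, 208, 208, 206, 206, 61, 52, 48, 45, 42, 37, 35, 33, 32, 32, 32, 35, 203, 210, 117, 114, 117, 115]
18 [213, 211, 213, 214, 215, 214, 215, 71, 67, 66, 63, 61, 60, 56, 58, 57, 57, 59, 57, 208, 208, 116, 117, 121, 121]
26 [216, 215, 215, 214, 213, 214, 214, 169, 68, 66, 63, 60, 56, 59, 56, 57, 54, 57, 56, 210, 115, 115, 112, 111, 110]
34 [215, 214, 213, 215, 215, 216, 214, 213, 67, 66, 64, 61, 59, 58, 59, 58, 56, 56, 56, 196, 106, 106, 111, 109, 117]
42 [206, 208, 209, 208, 207, 204, 203, 202, 68, 64, 64, 60, 59, 59, 57, 56, 57, 59, 58, 208, 116, 116, 113, 116, 115]
50 [208, 208, 211, 213, 212, 212, 214, 217, 67, 67, 64, 64, 59, 59, 60, 56, 58, 59, 54, 213, 122, 121, 123, 119, 118]
58 [223, 223, 224, 225, 223, 221, 218, 216, 69, 68, 64, 62, 61, 60, 61, 60, 60, 60, 131, 208, 115, 116, 113, 112, 111]
66 [203, 196, 201, 201, 204, 206, 207, 206, 70, 69, 66, 66, 63, 63, 63, 61, 62, 61, 173, 191, 114, 115, 117, 115, 112]
74 [209, 206, 206, 206, 206, 206, 203, 2
[... 299 characters left out ...]
9, 216, 215, 123, 124, 123]
98 [215, 216, 218, 221, 220, 222, 225, 224, 223, 220, 218, 219, 219, 220, 223, 224, 216, 206, 202, 201, 201, 204, 207, 122, 120]
106 [219, 221, 224, 225, 222, 218, 215, 213, 211, 207, 204, 207, 209, 209, 207, 207, 207, 208, 209, 198, 198, 198, 200, 205, 118]
114 [212, 212, 212, 209, 206, 205, 207, 210, 213, 214, 216, 201, 206, 209, 210, 208, 204, 202, 198, 192, 188, 193, 201, 206, 121]
[[198. 159.]
 [222.  72.]]
[[ 182  152   33   20  559]
 [   0  201   14   41  251]
 [   0  237   46   81 2492]
 [ 273  245   31   31  712]
 [ 312  274   26   35  251]] [[0.464, 0.275, 0.018], [-0.002, 0.204, 0.018], [0.026, 0.012, 0.018], [0.57, -0.1, 0.018], [0.609, -0.207, 0.018]]
```

jog_arm(deltas=[[-1, [-0.004, 0, -0.1], [0, 0.002, 0]], [-1, [-0.004, 0, -0.2], [0, 0.002, 0]], [-1, [-0.004, 0, -0.3], [0, 0.002, 0]], [-1, [-0.004, 0, -0.4], [0, 0.002, 0]], [-1, [-0.004, 0, -0.5], [0, 0.002, 0]], [-1, [-0.004, 0, -0.5], [0, 0.002, 0]], [-1, [-0.05, 0.007, -0.55], [0, 0.002, 0]], [-1, [-0.1, 0.014, -0.6], [0, 0.002, 0]], [-1, [-0.135, 0.019, -0.63], [0, 0.002, 0]], [-1, [-0.145, 0.021, -0.64], [0, 0.002, 0]], [-1, [-0.145, 0.021, -0.64], [0, 0.002, 0]], [-1, [-0.145, 0.021, -0.64], [0, 0.002, 0]]])

```text
t: 24.05
tool_pos: [0.4838, 0.2839, 0.0087]
tool_rot: [-2.844, 0.209, 1.176]
contact_force: [-0.4, -0.2, 0.4]
opening: 0.0857
grip_force: 0.0
```

```bash
python3 - <<'E'
from h import *
print(ctrl.get_obs()["contact_force"])
go((np.array([.482,.283,.004]),tool(-8.4,45)))
c=ctrl.get_calibration("wrist");im=ctrl.get_image("wrist")[:,:,::-1].copy();cv2.imwrite("pics/w10.png",im)
g=cv2.cvtColor(im,cv2.COLOR_BGR2GRAY)
for r in (240,255,275,300): print(r,g[r,176:384:6].tolist())
E
```

```text
[-0.42818377 -0.24524579  0.35665   ]
t 24.05 q [0.26 0.59 1.49 0.29 1.79 1.93] p [0.4838 0.2839 0.0087]
[-0.0044 -0.0023 -0.0116] [-0.0002  0.0004  0.0002]
240 [236, 236, 236, 236, 190, 154, 154, 153, 154, 153, 152, 153, 154, 152, 152, 152, 153, 154, 156, 156, 157, 156, 155, 157, 156, 154, 155, 155, 153, 154, 153, 151, 151, 151, 150]
255 [233, 234, 234, 234, 69, 69, 66, 63, 59, 59, 56, 53, 54, 52, 51, 51, 49, 49, 47, 47, 46, 47, 45, 44, 43, 41, 44, 40, 42, 38, 142, 140, 139, 139, 136]
275 [227, 227, 227, 226, 64, 61, 59, 57, 55, 49, 49, 47, 43, 42, 42, 37, 38, 37, 39, 37, 37, 38, 36, 34, 40, 34, 38, 36, 38, 36, 51, 136, 136, 136, 137]
300 [130, 230, 231, 230, 231, 185, 69, 65, 63, 60, 60, 57, 56, 53, 54, 52, 52, 50, 52, 51, 52, 48, 45, 42, 44, 43, 43, 44, 43, 233, 217, 142, 141, 140, 139]
```

jog_arm(deltas=[[-1, [-0.004, 0, -0.012], [0, 0, 0]], [-1, [-0.004, 0, -0.012], [0, 0, 0]], [1, [-0.004, 0, -0.012], [0, 0, 0]], [1, [-0.004, 0, -0.012], [0, 0, 0]], [1, [-0.004, 0, -0.012], [0, 0, 0]], [1, [-0.004, 0, -0.012], [0, 0, 0]], [1, [-0.004, 0, -0.012], [0, 0, 0]], [1, [-0.004, 0, -0.012], [0, 0, 0]], [1, [-0.004, 0, -0.012], [0, 0, 0]]], squeeze=50)

```text
t: 24.85
tool_pos: [0.4812, 0.2834, 0.0021]
tool_rot: [-2.843, 0.211, 1.179]
contact_force: [3.1, -0.7, 4.5]
opening: 0.061
grip_force: 56.0
```

```bash
python3 - <<'E'
from h import *
o=ctrl.get_obs();p=o["tool_pos"];print(o["contact_force"],o["opening"],o["grip_force"])
go(*[(np.array([p[0]+k/16*.03,p[1]+k/16*.015,p[2]+min(.14,.04*(k+1))]),tool(-8.4+38.4*k/16,45-90*k/16)) for k in range(17)])
E
```

```text
[ 3.10534291 -0.72648431  4.52590437] 0.06099688921862229 56.00636058523378
t 24.85 q [0.26 0.6  1.5  0.29 1.78 1.93] p [0.4812 0.2834 0.0021]
[0.  0.  0.1] [ 0.     -0.0004  0.0005]
[0.0047 0.0023 0.2   ] [-0.0039 -0.0314  0.0138]
[0.0094 0.0047 0.3   ] [-0.0065 -0.0625  0.0271]
[0.0141 0.007  0.35  ] [-0.0079 -0.0938  0.0402]
[0.0188 0.0094 0.35  ] [-0.0079 -0.1253  0.0531]
[0.0234 0.0117 0.35  ] [-0.0066 -0.1568  0.0658]
[0.0281 0.0141 0.35  ] [-0.004  -0.1883  0.0781]
[0.0328 0.0164 0.35  ] [-1.000e-04 -2.199e-01  9.010e-02]
[0.0375 0.0188 0.35  ] [ 0.0051 -0.2514  0.1016]
[0.0422 0.0211 0.35  ] [ 0.0117 -0.283   0.1125]
[0.0469 0.0234 0.35  ] [ 0.0196 -0.3144  0.1228]
[0.0516 0.0258 0.35  ] [ 0.0288 -0.3457  0.1325]
[0.0563 0.0281 0.35  ] [ 0.0394 -0.3769  0.1413]
[0.0609 0.0305 0.35  ] [ 0.0513 -0.4079  0.1493]
[0.0656 0.0328 0.35  ] [ 0.0645 -0.4386  0.1564]
[0.0703 0.0352 0.35  ] [ 0.079  -0.4691  0.1624]
[0.075  0.0375 0.35  ] [ 0.0949 -0.4992  0.1673]
```

jog_arm(deltas=[[1, [0, 0, 0.1], [0, 0, 0]], [1, [0.005, 0.002, 0.2], [-0.004, -0.031, 0.014]], [1, [0.01, 0.005, 0.3], [-0.007, -0.063, 0.027]], [1, [0.014, 0.007, 0.35], [-0.008, -0.094, 0.04]], [1, [0.019, 0.009, 0.35], [-0.008, -0.125, 0.053]], [1, [0.023, 0.012, 0.35], [-0.007, -0.157, 0.066]], [1, [0.028, 0.014, 0.35], [-0.004, -0.188, 0.078]], [1, [0.033, 0.016, 0.35], [0, -0.22, 0.09]], [1, [0.038, 0.019, 0.35], [0.005, -0.251, 0.102]], [1, [0.042, 0.021, 0.35], [0.012, -0.283, 0.113]], [1, [0.047, 0.023, 0.35], [0.02, -0.314, 0.123]], [1, [0.052, 0.026, 0.35], [0.029, -0.346, 0.133]]])

```text
t: 25.85
tool_pos: [0.5004, 0.2939, 0.1406]
tool_rot: [-3.024, -0.486, -0.453]
contact_force: [-0.2, 0.4, -0.9]
opening: 0.0609
grip_force: 54.7
```

```bash
python3 - <<'E'
from h import *
o=ctrl.get_obs();p=o["tool_pos"]
print(Ro.from_rotvec(o["tool_rot"]).as_matrix()[:,2], o["opening"])
x,y=.511,.2985
go(([x,y,.14],tool(25,-30)),([x,y,.14],tool(30,-45)),([x,y,.064],tool(30,-45)))
E
```

```text
[ 0.27854047  0.09003989 -0.95619455] 0.06094004004581819
t 25.85 q [ 0.42 -0.16  2.   -0.04  1.01  1.68] p [0.5004 0.2939 0.1406]
[ 0.0266  0.0116 -0.0014] [ 0.0271 -0.0669  0.0375]
[ 0.0266  0.0116 -0.0014] [ 0.0641 -0.1419  0.0642]
[ 0.0266  0.0116 -0.1914] [ 0.0641 -0.1419  0.0642]
```

jog_arm(deltas=[[1, [0.01, 0.005, 0], [0.015, -0.035, 0.02]], [1, [0.02, 0.01, 0], [0.027, -0.067, 0.037]], [1, [0.027, 0.012, 0], [0.045, -0.105, 0.05]], [1, [0.027, 0.012, 0], [0.064, -0.142, 0.064]], [1, [0.027, 0.012, 0], [0.064, -0.142, 0.064]], [1, [0.027, 0.012, -0.05], [0.064, -0.142, 0.064]], [1, [0.027, 0.012, -0.1], [0.064, -0.142, 0.064]], [1, [0.027, 0.012, -0.15], [0.064, -0.142, 0.064]], [1, [0.027, 0.012, -0.18], [0.064, -0.142, 0.064]], [1, [0.027, 0.012, -0.19], [0.064, -0.142, 0.064]], [1, [0.027, 0.012, -0.195], [0.064, -0.142, 0.064]], [1, [0.027, 0.012, -0.195], [0.064, -0.142, 0.064]]])

```text
t: 26.85
tool_pos: [0.5116, 0.2985, 0.0627]
tool_rot: [-2.643, -0.703, -1.087]
contact_force: [0.5, 0.2, -0.4]
opening: 0.0606
grip_force: 54.8
```

jog_arm(deltas=[[1, [0, 0, -0.004], [0, 0, 0]], [1, [0, 0, -0.008], [0, 0, 0]], [1, [0, 0, -0.008], [0, 0, 0]]])

```text
t: 27.1
tool_pos: [0.5125, 0.2987, 0.061]
tool_rot: [-2.642, -0.703, -1.091]
contact_force: [0.8, 0.3, -1.1]
opening: 0.0611
grip_force: 54.8
```

jog_arm(deltas=[[1, [0, 0, -0.004], [0, 0, 0]], [1, [0, 0, -0.008], [0, 0, 0]], [1, [0, 0, -0.01], [0, 0, 0]], [1, [0, 0, -0.01], [0, 0, 0]]])

```text
t: 27.43
tool_pos: [0.5144, 0.2996, 0.0598]
tool_rot: [-2.638, -0.702, -1.098]
contact_force: [-2.1, 2.2, 6.0]
opening: 0.0607
grip_force: 55.1
```

jog_arm(deltas=[[1, [0, 0, 0.004], [0, 0, 0]], [-1, [0, 0, 0.004], [0, 0, 0]], [-1, [0, 0, 0.004], [0, 0, 0]], [-1, [0, 0, 0.004], [0, 0, 0]], [-1, [0, 0, 0.004], [0, 0, 0]], [-1, [0, 0, 0.004], [0, 0, 0]]])

```text
t: 27.93
tool_pos: [0.5119, 0.2984, 0.0575]
tool_rot: [-2.643, -0.703, -1.089]
contact_force: [-0.0, -0.7, 0.8]
opening: 0.085
grip_force: 0.0
```

```bash
python3 - <<'E'
from h import *
o=ctrl.get_obs();p=o["tool_pos"];T=tool(30,-45);d=T.as_matrix()[:,2];print(d,o["contact_force"],Ro.from_rotvec(o["tool_rot"]).as_matrix()[:,2])
C=np.array([p[0]-.007*np.cos(np.radians(30)),p[1]-.007*.5])
print(C);go((p-.09*d,T),([*C,.215],tool(30)))
E
```

```text
[ 0.61237244  0.35355339 -0.70710678] [-0.00158037 -0.71970904  0.7890219 ] [ 0.61078824  0.3516269  -0.70943375]
[0.5058619  0.29489675]
t 27.93 q [ 0.34 -0.19  2.31  0.48  0.28  0.98] p [0.5119 0.2984 0.0575]
[-0.1378 -0.0795  0.1591] [ 0.     -0.0012  0.001 ]
[-0.0152 -0.0088  0.3937] [-0.1246  0.2155  0.0012]
```

jog_arm(deltas=[[-1, [-0.05, -0.03, 0.06], [0, 0, 0]], [-1, [-0.1, -0.06, 0.12], [0, 0, 0]], [-1, [-0.138, -0.08, 0.18], [0, 0, 0]], [-1, [-0.138, -0.08, 0.27], [-0.018, 0.031, 0]], [-1, [-0.138, -0.08, 0.36], [-0.036, 0.062, 0]], [-1, [-0.13, -0.075, 0.4], [-0.054, 0.093, 0]], [-1, [-0.11, -0.065, 0.4], [-0.072, 0.124, 0]], [-1, [-0.08, -0.045, 0.4], [-0.09, 0.155, 0]], [-1, [-0.05, -0.028, 0.4], [-0.108, 0.186, 0]], [-1, [-0.016, -0.009, 0.4], [-0.125, 0.2155, 0]], [-1, [-0.016, -0.009, 0.4], [-0.125, 0.2155, 0]], [-1, [-0.016, -0.009, 0.4], [-0.125, 0.2155, 0]]])

```text
t: 28.93
tool_pos: [0.5065, 0.2953, 0.2149]
tool_rot: [3.033, 0.809, -0.006]
contact_force: [-0.1, -0.0, 0.1]
opening: 0.0854
grip_force: 0.0
```

```bash
python3 - <<'E'
from h import *
C=np.array([.5059,.2949])
go(([*C,.2],tool(30)),([*C,.05],tool(30)))
c=ctrl.get_calibration("wrist");im=ctrl.get_image("wrist")[:,:,::-1].copy();cv2.imwrite("pics/w11.png",im)
e=np.array([np.cos(np.radians(30)),.5,0]);n=np.array([-.5,e[0],0]);C=np.array([*C,.084])
q=proj("wrist",[C+a*.009*e+b*.031*n for a,b in((1,1),(1,-1),(-1,-1),(-1,1))],c);print(q.round(0).tolist())
g=cv2.cvtColor(im,cv2.COLOR_BGR2GRAY);u,v=q.mean(0).astype(int)
print([(r,int(g[r,u-10:u+10].mean())) for r in range(v-40,v+30,2)])
print([(k,g[v,k]) for k in range(u-50,u+52,3)])
E
```

```text
t 28.93 q [ 0.4  -0.03  1.72 -0.    1.45  1.45] p [0.5065 0.2953 0.2149]
[-0.0015 -0.0011 -0.0373] [ 0.0012 -0.001   0.0008]
[-0.0015 -0.0011 -0.4123] [ 0.0012 -0.001   0.0008]
[[237.0, 188.0], [316.0, 188.0], [315.0, 210.0], [238.0, 210.0]]
[(159, 104), (161, 104), (163, 105), (165, 106), (167, 66), (169, 73), (171, 76), (173, 79), (175, 71), (177, 76), (179, 75), (181, 69), (183, 80), (185, 80), (187, 41), (189, 48), (191, 51), (193, 51), (195, 52), (197, 52), (199, 52), (201, 53), (203, 53), (205, 53), (207, 54), (209, 149), (211, 177), (213, 174), (215, 172), (217, 172), (219, 175), (221, 178), (223, 181), (225, 184), (227, 187)]
[(226, np.uint8(194)), (229, np.uint8(191)), (232, np.uint8(185)), (235, np.uint8(183)), (238, np.uint8(86)), (241, np.uint8(63)), (244, np.uint8(60)), (247, np.uint8(59)), (250, np.uint8(60)), (253, np.uint8(57)), (256, np.uint8(56)), (259, np.uint8(58)), (262, np.uint8(54)), (265, np.uint8(55)), (268, np.uint8(54)), (271, np.uint8(55)), (274, np.uint8(53)), (277, np.uint8(52)), (280, np.uint8(52)), (283, np.uint8(52)), (286, np.uint8(51)), (289, np.uint8(50)), (292, np.uint8(51)), (295, np.uint8(51)), (298, np.uint8(54)), (301, np.uint8(50)), (304, np.uint8(53)), (307, np.uint8(52)), (310, np.uint8(53)), (313, np.uint8(51)), (316, np.uint8(173)), (319, np.uint8(199)), (322, np.uint8(200)), (325, np.uint8(197))]
```

jog_arm(deltas=[[-1, [0, 0, -0.1], [0, 0, 0]], [-1, [0, 0, -0.2], [0, 0, 0]], [-1, [0, 0, -0.3], [0, 0, 0]], [-1, [0, 0, -0.38], [0, 0, 0]], [-1, [0, 0, -0.41], [0, 0, 0]], [-1, [0, 0, -0.41], [0, 0, 0]], [1, [0, 0, -0.41], [0, 0, 0]], [1, [0, 0, -0.41], [0, 0, 0]], [1, [0, 0, -0.41], [0, 0, 0]], [1, [0, 0, -0.41], [0, 0, 0]], [1, [0, 0, -0.41], [0, 0, 0]], [1, [0, 0, -0.41], [0, 0, 0]]], squeeze=50)

```text
t: 29.98
tool_pos: [0.5084, 0.2961, 0.058]
tool_rot: [3.034, 0.809, 0.011]
contact_force: [-1.1, 0.2, 8.3]
opening: 0.0603
grip_force: 56.6
```

jog_arm(deltas=[[1, [0, 0, 0], [0, 0, 0]], [1, [0, 0, 0.1], [0, 0, 0]], [1, [0, 0, 0.2], [0, 0, 0]], [1, [0, 0, 0.3], [0, 0, 0]], [1, [0, -0.05, 0.4], [0, 0, 0.03]], [1, [0.01, -0.13, 0.43], [0, 0, 0.06]], [1, [0.025, -0.22, 0.43], [0, 0, 0.095]], [1, [0.04, -0.31, 0.43], [0, 0, 0.13]], [1, [0.055, -0.4, 0.43], [0, 0, 0.165]], [1, [0.07, -0.49, 0.43], [0, 0, 0.2]], [1, [0.08, -0.57, 0.43], [0, 0, 0.235]], [1, [0.09, -0.64, 0.43], [0, 0, 0.27]]])

```text
t: 30.98
tool_pos: [0.542, 0.0368, 0.2272]
tool_rot: [2.427, 1.99, 0.004]
contact_force: [-0.1, 0.8, -0.7]
opening: 0.061
grip_force: 55.7
```

```bash
python3 - <<'E'
from h import *
go(([.555,-.1795,.23],tool(88)))
E
```

```text
t 30.98 q [-0.07 -0.14  1.81 -0.    1.47  0.13] p [0.542  0.0368 0.2272]
[ 0.0326 -0.5406  0.0071] [0.0002 0.0014 0.0517]
```

jog_arm(deltas=[[1, [0.005, -0.08, 0], [0, 0, 0.02]], [1, [0.01, -0.16, 0], [0, 0, 0.04]], [1, [0.015, -0.24, 0], [0, 0, 0.052]], [1, [0.02, -0.32, 0], [0, 0, 0.052]], [1, [0.025, -0.4, 0], [0, 0, 0.052]], [1, [0.03, -0.48, 0], [0, 0, 0.052]], [1, [0.033, -0.53, 0], [0, 0, 0.052]], [1, [0.033, -0.54, 0], [0, 0, 0.052]], [1, [0.033, -0.54, 0], [0, 0, 0.052]], [1, [0.033, -0.54, 0], [0, 0, 0.052]]])

```text
t: 31.82
tool_pos: [0.555, -0.1766, 0.2264]
tool_rot: [2.262, 2.177, 0.004]
contact_force: [0.2, 0.8, -0.6]
opening: 0.061
grip_force: 55.7
```

```bash
python3 - <<'E'
from h import *
o=ctrl.get_obs();go(([.555,-.1795,.23],tool(88)))
c=ctrl.get_calibration("wrist");im=ctrl.get_image("wrist")[:,:,::-1].copy();cv2.imwrite("pics/w12.png",im)
P=o["tool_pos"];M=Ro.from_rotvec(o["tool_rot"]).as_matrix();ex=M[:,0];ey=M[:,1]
for dy in(-.002,0,.002):
  q=[]
  for k,z in((.009,-.058),(.009,.026),(-.009,.026)):
    b=P+ex*(k+dy);q+=[[b[0]+s*.031*ey[0],b[1]+s*.031*ey[1],P[2]+z] for s in(-1,1)]
  print(dy,proj("wrist",q,c).round(1).tolist())
g=cv2.cvtColor(im,cv2.COLOR_BGR2GRAY)
print([(r,int(g[r,265:295].mean())) for r in list(range(205,235))+list(range(276,352,2))])
E
```

```text
t 31.82 q [-0.44 -0.05  1.72  0.    1.47 -0.4 ] p [ 0.555  -0.1766  0.2264]
[ 0.     -0.0072  0.009 ] [-0.0001  0.0009  0.0011]
-0.002 [[224.4, 219.0], [328.9, 219.0], [192.6, 293.5], [359.4, 293.3], [196.2, 334.2], [356.0, 334.0]]
0 [[224.3, 215.8], [329.0, 215.8], [192.1, 288.8], [359.8, 288.6], [195.8, 329.8], [356.4, 329.6]]
0.002 [[224.1, 212.6], [329.2, 212.6], [191.7, 284.0], [360.2, 283.8], [195.4, 325.5], [356.7, 325.2]]
[(205, 172), (206, 171), (207, 184), (208, 222), (209, 247), (210, 247), (211, 238), (212, 155), (213, 194), (214, 224), (215, 221), (216, 212), (217, 238), (218, 247), (219, 247), (220, 246), (221, 235), (222, 88), (223, 64), (224, 85), (225, 118), (226, 110), (227, 99), (228, 94), (229, 94), (230, 99), (231, 110), (232, 115), (233, 114), (234, 110), (276, 87), (278, 100), (280, 100), (282, 101), (284, 112), (286, 42), (288, 28), (290, 27), (292, 28), (294, 29), (296, 31), (298, 35), (300, 35), (302, 36), (304, 36), (306, 36), (308, 36), (310, 37), (312, 38), (314, 39), (316, 40), (318, 41), (320, 42), (322, 42), (324, 43), (326, 45), (328, 46), (330, 47), (332, 47), (334, 75), (336, 132), (338, 136), (340, 136), (342, 135), (344, 135), (346, 135), (348, 135), (350, 134)]
```

jog_arm(deltas=[[1, [0, 0, -0.08], [0, 0, 0]], [1, [0, 0, -0.16], [0, 0, 0]], [1, [0, 0, -0.24], [0, 0, 0]], [1, [0, 0, -0.29], [0, 0, 0]], [1, [0, 0, -0.31], [0, 0, 0]], [1, [0, 0, -0.31], [0, 0, 0]], [1, [0, 0, -0.31], [0, 0, 0]]])

```text
t: 32.45
tool_pos: [0.5555, -0.1765, 0.1029]
tool_rot: [2.26, 2.178, 0.003]
contact_force: [-0.1, -0.6, -1.0]
opening: 0.061
grip_force: 55.7
```

jog_arm(deltas=[[1, [0, 0, -0.02], [0, 0, 0]], [1, [0, 0, -0.04], [0, 0, 0]], [1, [0, 0, -0.06], [0, 0, 0]], [1, [0, 0, -0.08], [0, 0, 0]], [1, [0, 0, -0.09], [0, 0, 0]], [1, [0, 0, -0.09], [0, 0, 0]]])

```text
t: 32.95
tool_pos: [0.5538, -0.1766, 0.0641]
tool_rot: [-2.263, -2.177, -0.001]
contact_force: [-0.1, 0.4, -1.1]
opening: 0.0617
grip_force: 55.7
```

jog_arm(deltas=[[1, [0.002, 0, -0.004], [0, 0, 0]], [1, [0.002, 0, -0.008], [0, 0, 0]], [1, [0.002, 0, -0.012], [0, 0, 0]], [1, [0.002, 0, -0.012], [0, 0, 0]]])

```text
t: 33.28
tool_pos: [0.5562, -0.1774, 0.0621]
tool_rot: [2.262, 2.177, 0.003]
contact_force: [-1.2, -0.1, 2.7]
opening: 0.0611
grip_force: 56.0
```

jog_arm(deltas=[[-1, [0, 0, 0.002], [0, 0, 0]], [-1, [0, 0, 0.002], [0, 0, 0]], [-1, [0, 0, 0.002], [0, 0, 0]], [-1, [0, 0, 0.002], [0, 0, 0]], [-1, [0, 0, 0.08], [0, 0, 0]], [-1, [0, 0, 0.16], [0, 0, 0]], [-1, [0, 0, 0.26], [0, 0, 0]], [-1, [0, 0, 0.36], [0, 0, 0]], [-1, [0, 0, 0.46], [0, 0, 0]], [-1, [0, 0.08, 0.5], [0, 0, 0]], [-1, [0, 0.15, 0.5], [0, 0, 0]], [-1, [0, 0.15, 0.5], [0, 0, 0]]])

```text
t: 34.28
tool_pos: [0.5567, -0.1139, 0.2639]
tool_rot: [2.257, 2.179, 0.008]
contact_force: [-0.5, -0.1, -0.1]
opening: 0.0852
grip_force: 0.0
```

```bash
python3 - <<'E'
from h import *
c=ctrl.get_calibration("wrist")
im=ctrl.get_image("wrist")[:,:,::-1].copy();cv2.imwrite("pics/w13.png",im)
go(([.555,-.1,.3],tool(88)))
y=-.035
def rw(X,Y,Z): return [.555+np.cos(y)*X-np.sin(y)*Y,-.1795+np.sin(y)*X+np.cos(y)*Y,Z]
g=cv2.cvtColor(im,cv2.COLOR_BGR2GRAY)
for s in(.046,0):
  q=proj("wrist",[rw(a*.031,Y,.088) for Y in(s+.009,s-.009) for a in(-1,1)],c).round(1);print(q.tolist())
  m=int(q[:,0].mean());r0=int(q[0,1])
  print([(r,int(g[r,m-10:m+10].mean())) for r in range(r0-6,r0+28)])
  r=int(q[:,1].mean());print(g[r,m-60:m+60:4].tolist(),m)
for n in("side","top"): cv2.imwrite(f"pics/{n}13.png",ctrl.get_image(n)[:,:,::-1])
E
```

```text
t 34.33 q [-0.34 -0.1   1.71  0.    1.53 -0.3 ] p [ 0.5561 -0.1154  0.2622]
[-0.0027  0.0386  0.0944] [0.0002 0.0014 0.0001]
[[243.3, 195.0], [310.6, 194.9], [243.9, 213.6], [310.1, 213.4]]
[(189, 91), (190, 87), (191, 80), (192, 90), (193, 102), (194, 107), (195, 44), (196, 46), (197, 50), (198, 53), (199, 52), (200, 52), (201, 52), (202, 52), (203, 52), (204, 52), (205, 52), (206, 52), (207, 51), (208, 51), (209, 51), (210, 51), (211, 51), (212, 51), (213, 62), (214, 114), (215, 143), (216, 86), (217, 152), (218, 185), (219, 182), (220, 141), (221, 83), (222, 76)]
[202, 199, 201, 197, 202, 201, 211, 200, 60, 57, 57, 58, 55, 54, 52, 52, 51, 50, 51, 52, 50, 48, 49, 52, 53, 112, 193, 187, 184, 197] 276
[[244.7, 241.2], [309.3, 241.1], [245.3, 258.3], [308.8, 258.1]]
[(235, 76), (236, 78), (237, 87), (238, 95), (239, 99), (240, 75), (241, 45), (242, 46), (243, 51), (244, 53), (245, 54), (246, 54), (247, 54), (248, 54), (249, 54), (250, 55), (251, 54), (252, 55), (253, 55), (254, 55), (255, 55), (256, 55), (257, 55), (258, 79), (259, 165), (260, 227), (261, 227), (262, 227), (263, 227), (264, 227), (265, 212), (266, 155), (267, 136), (268, 160)]
[200, 202, 201, 206, 202, 198, 200, 206, 58, 57, 58, 56, 56, 54, 55, 53, 55, 56, 54, 54, 56, 55, 55, 56, 120, 200, 200, 196, 190, 189] 277
```

jog_arm(deltas=[[-1, [0, 0, 0.1], [0, 0, 0]], [-1, [0, 0, 0.2], [0, 0, 0]], [-1, [0, 0, 0.3], [0, 0, 0]], [-1, [-0.005, -0.1, 0.35], [0, 0, 0]], [-1, [-0.01, -0.2, 0.35], [0, 0, 0]], [-1, [-0.015, -0.3, 0.35], [0, 0, 0]], [-1, [-0.018, -0.4, 0.35], [0, 0, 0]], [-1, [-0.02, -0.5, 0.35], [0, 0, 0]], [-1, [-0.0215, -0.57, 0.35], [0, 0, 0]], [-1, [-0.0215, -0.585, 0.35], [0, 0, 0]], [-1, [-0.0215, -0.585, 0.35], [0, 0, 0]], [-1, [-0.0215, -0.585, 0.35], [0, 0, 0]]])

```text
t: 35.43
tool_pos: [0.5468, -0.3513, 0.4001]
tool_rot: [-2.264, -2.177, -0.003]
contact_force: [0.0, 0.5, 0.1]
opening: 0.0852
grip_force: 0.0
```

```bash
python3 - <<'E'
from h import *
go(([.548,-.3496,.2411],tool(88)))
c=ctrl.get_calibration("wrist")
im=ctrl.get_image("wrist")[:,:,::-1].copy();cv2.imwrite("pics/w14.png",im)
hsv=cv2.cvtColor(im,cv2.COLOR_BGR2HSV);m=cv2.inRange(hsv,(105,120,60),(125,255,255));k,l,s,ce=cv2.connectedComponentsWithStats(m)
print([(s[i].tolist(),ce[i].round(0).tolist()) for i in range(1,k) if s[i,4]>80])
y=-.035
def bar(r,t,x=0,o=0): Y=-.11+r*np.cos(t)-o*np.sin(t);return [.555+np.cos(y)*x-np.sin(y)*Y,-.1795+np.sin(y)*x+np.cos(y)*Y,.097+r*np.sin(t)+o*np.cos(t)]
for t in(1.8,1.9,2.0): print(t,proj("wrist",[bar(r,t,x) for r in(.155,.195) for x in(-.01,.01)],c).round(0).tolist())
E
```

```text
t 35.43 q [-0.69  0.07  1.32  0.    1.75 -0.65] p [ 0.5468 -0.3513  0.4001]
[ 0.0029  0.0043 -0.3974] [-0.0005  0.0003  0.0014]
[([421, 26, 23, 66, 757], [432.0, 57.0]), ([243, 384, 120, 20, 651], [313.0, 390.0])]
1.8 [[268.0, 159.0], [292.0, 159.0], [266.0, 181.0], [294.0, 180.0]]
1.9 [[268.0, 176.0], [292.0, 176.0], [267.0, 203.0], [293.0, 203.0]]
2.0 [[268.0, 190.0], [291.0, 190.0], [268.0, 222.0], [293.0, 222.0]]
```

```bash
python3 - <<'E'
import cv2,numpy as np
im=cv2.imread("pics/w14.png")
for r in range(120,250,6): print(r,[tuple(int(v) for v in im[r,k]) for k in(255,272,280,288,305)])
E
```

```text
120 [(126, 183, 218), (86, 92, 96), (85, 91, 95), (91, 108, 118), (118, 173, 207)]
126 [(125, 182, 219), (83, 91, 95), (85, 92, 96), (86, 93, 96), (118, 173, 206)]
132 [(126, 184, 219), (84, 91, 97), (86, 91, 97), (84, 90, 95), (117, 172, 207)]
138 [(125, 183, 220), (85, 92, 98), (86, 94, 99), (85, 91, 96), (116, 172, 207)]
144 [(125, 185, 220), (83, 91, 96), (84, 90, 95), (81, 88, 94), (118, 174, 208)]
150 [(127, 186, 222), (85, 93, 98), (81, 89, 94), (81, 90, 95), (125, 182, 217)]
156 [(129, 189, 224), (81, 90, 94), (84, 92, 98), (82, 90, 95), (128, 189, 224)]
162 [(127, 188, 223), (82, 91, 96), (85, 91, 99), (83, 91, 97), (128, 188, 223)]
168 [(130, 190, 224), (79, 89, 95), (85, 92, 99), (83, 92, 97), (128, 187, 222)]
174 [(133, 194, 227), (97, 68, 65), (84, 91, 99), (98, 66, 64), (130, 190, 225)]
180 [(133, 193, 226), (97, 66, 64), (85, 93, 99), (98, 67, 65), (131, 191, 225)]
186 [(135, 197, 227), (96, 67, 66), (86, 95, 100), (78, 61, 64), (131, 190, 225)]
192 [(135, 196, 227), (98, 68, 66), (154, 159, 162), (72, 59, 64), (129, 190, 224)]
198 [(137, 199, 227), (147, 153, 156), (154, 159, 162), (83, 92, 98), (130, 190, 226)]
204 [(137, 200, 227), (109, 162, 196), (152, 158, 160), (108, 161, 195), (127, 187, 224)]
210 [(135, 198, 227), (108, 161, 196), (154, 160, 162), (114, 169, 203), (127, 187, 223)]
216 [(133, 196, 226), (108, 161, 194), (153, 159, 163), (113, 167, 201), (125, 184, 220)]
222 [(134, 197, 227), (109, 161, 196), (102, 153, 187), (109, 163, 197), (125, 185, 220)]
228 [(133, 195, 227), (107, 160, 193), (102, 154, 187), (110, 163, 198), (125, 183, 219)]
234 [(132, 193, 227), (107, 159, 193), (103, 154, 188), (110, 163, 196), (124, 182, 217)]
240 [(130, 191, 226), (107, 160, 194), (104, 156, 189), (107, 159, 194), (122, 180, 215)]
246 [(129, 189, 226), (107, 158, 192), (105, 157, 190), (105, 158, 191), (122, 180, 214)]
```

jog_arm(deltas=[[-1, [0.003, 0.02, -0.08], [0, 0, 0]], [-1, [0.003, 0.02, -0.16], [0, 0, 0]], [-1, [0.003, 0.02, -0.24], [0, 0, 0]], [-1, [0.003, 0.02, -0.32], [0, 0, 0]], [-1, [0.003, 0.02, -0.38], [0, 0, 0]], [-1, [0.003, 0.02, -0.397], [0, 0, 0]], [1, [0.003, 0.02, -0.397], [0, 0, 0]], [1, [0.003, 0.02, -0.397], [0, 0, 0]], [1, [0.003, 0.02, -0.397], [0, 0, 0]], [1, [0.003, 0.02, -0.397], [0, 0, 0]], [1, [0.003, 0.02, -0.397], [0, 0, 0]], [1, [0.003, 0.02, -0.397], [0, 0, 0]]], squeeze=25)

```text
t: 36.48
tool_pos: [0.5481, -0.3435, 0.2437]
tool_rot: [2.262, 2.177, 0.001]
contact_force: [-2.9, -0.3, 3.3]
opening: 0.0193
grip_force: 26.5
```

```bash
python3 - <<'E'
from h import *
o=ctrl.get_obs();print(o["tool_pos"],o["opening"])
t0=1.86;r=.175
for t in np.arange(1.76,.35,-.1): print(round(t,2),(np.array([.035*r*(np.cos(t)-np.cos(t0)),r*(np.cos(t)-np.cos(t0)),r*(np.sin(t)-np.sin(t0))])/.4).round(3).tolist())
E
```

```text
[ 0.54811366 -0.34349384  0.24370572] 0.01930024245413779
1.76 [0.001, 0.042, 0.01]
1.66 [0.003, 0.086, 0.016]
1.56 [0.005, 0.129, 0.018]
1.46 [0.006, 0.173, 0.015]
1.36 [0.008, 0.216, 0.008]
1.26 [0.009, 0.259, -0.003]
1.16 [0.01, 0.299, -0.018]
1.06 [0.012, 0.339, -0.038]
0.96 [0.013, 0.376, -0.061]
0.86 [0.014, 0.41, -0.088]
0.76 [0.015, 0.442, -0.118]
0.66 [0.016, 0.47, -0.151]
0.56 [0.017, 0.495, -0.187]
0.46 [0.018, 0.517, -0.225]
0.36 [0.019, 0.534, -0.265]
```

jog_arm(deltas=[[1, [0.001, 0.042, 0.01], [0, 0, 0]], [1, [0.003, 0.086, 0.016], [0, 0, 0]], [1, [0.005, 0.129, 0.018], [0, 0, 0]], [1, [0.006, 0.173, 0.015], [0, 0, 0]], [1, [0.008, 0.216, 0.008], [0, 0, 0]], [1, [0.009, 0.259, -0.003], [0, 0, 0]], [1, [0.01, 0.299, -0.018], [0, 0, 0]], [1, [0.012, 0.339, -0.038], [0, 0, 0]], [1, [0.013, 0.376, -0.061], [0, 0, 0]], [1, [0.014, 0.41, -0.088], [0, 0, 0]], [1, [0.015, 0.442, -0.118], [0, 0, 0]], [1, [0.015, 0.442, -0.118], [0, 0, 0]]])

```text
t: 37.48
tool_pos: [0.5544, -0.1613, 0.1937]
tool_rot: [-2.259, -2.18, -0.009]
contact_force: [1.0, 4.8, 5.2]
opening: 0.0194
grip_force: 26.8
```

jog_arm(deltas=[[1, [0.001, 0.028, -0.033], [0, 0, 0]], [1, [0.002, 0.053, -0.069], [0, 0, 0]], [1, [0.003, 0.075, -0.107], [0, 0, 0]], [1, [0.004, 0.092, -0.147], [0, 0, 0]], [1, [0.004, 0.092, -0.147], [0, 0, 0]], [-1, [0.004, 0.092, -0.147], [0, 0, 0]], [-1, [0.004, 0.092, -0.147], [0, 0, 0]], [-1, [0.004, 0.092, -0.147], [0, 0, 0]], [-1, [0.004, 0.092, -0.147], [0, 0, 0]], [-1, [0.004, 0.092, -0.05], [0, 0, 0]], [-1, [0.004, 0.092, 0.05], [0, 0, 0]], [-1, [0.004, 0.092, 0.1], [0, 0, 0]]])

```text
t: 38.48
tool_pos: [0.5574, -0.1302, 0.2404]
tool_rot: [2.259, 2.173, 0.007]
contact_force: [0.2, -0.2, 1.2]
opening: 0.0852
grip_force: 0.0
```

jog_arm(deltas=[[-1, [0, 0, 0.1], [0, 0, 0]], [-1, [0, 0, 0.1], [0, 0, 0]], [-1, [0, 0, 0.1], [0, 0, 0]]])

```text
t: 38.73
tool_pos: [0.5574, -0.1303, 0.2794]
tool_rot: [2.258, 2.172, 0.008]
contact_force: [-0.3, 0.5, -0.6]
opening: 0.0855
grip_force: 0.0
```

```bash
cat > barchk.py <<'E'
from h import *
o=ctrl.get_obs();print(o["tool_pos"])
c=ctrl.get_calibration("wrist")
im=ctrl.get_image("wrist")[:,:,::-1].copy();cv2.imwrite("pics/w15.png",im)
hsv=cv2.cvtColor(im,cv2.COLOR_BGR2HSV);m=cv2.inRange(hsv,(105,120,60),(125,255,255));k,l,s,ce=cv2.connectedComponentsWithStats(m)
print([(s[i].tolist(),ce[i].round(0).tolist()) for i in range(1,k) if s[i,4]>80])
y=-.035
def bar(r,t,x=0,o=0.0025): Y=-.11+r*np.cos(t)-o*np.sin(t);return [.555+np.cos(y)*x-np.sin(y)*Y,-.1795+np.sin(y)*x+np.cos(y)*Y,.097+r*np.sin(t)+o*np.cos(t)]
for t in(0,.1,.2,.4): print(t,proj("wrist",[bar(r,t,x) for r in(.155,.195) for x in(-.01,.01)],c).round(0).tolist())
E
python3 barchk.py
```

```text
[ 0.55744642 -0.13028312  0.27940749]
[([264, 143, 23, 44, 923], [275.0, 165.0]), ([429, 206, 31, 66, 945], [443.0, 240.0])]
0 [[264.0, 187.0], [286.0, 187.0], [264.0, 143.0], [286.0, 143.0]]
0.1 [[264.0, 192.0], [286.0, 192.0], [263.0, 148.0], [287.0, 148.0]]
0.2 [[263.0, 200.0], [287.0, 200.0], [262.0, 155.0], [287.0, 155.0]]
0.4 [[262.0, 222.0], [288.0, 222.0], [261.0, 181.0], [289.0, 180.0]]
```

```bash
python3 - <<'E'
from h import *
go(([.42,0,.2],tool(-25)),([.42,0,.2],tool(30)))
E
```

```text
t 38.78 q [-0.36 -0.1   1.69  0.    1.55 -0.32] p [ 0.5564 -0.1299  0.2766]
[-0.3409  0.3247 -0.1915] [ 0.0017  0.0007 -0.6265]
[-0.3409  0.3247 -0.1915] [ 0.0011  0.0013 -0.321 ]
```

jog_arm(deltas=[[-1, [-0.1, 0.1, 0], [0, 0, -0.5]], [-1, [-0.2, 0.2, 0], [0, 0, -0.5]], [-1, [-0.341, 0.325, 0], [0, 0, -0.5]], [-1, [-0.341, 0.325, 0], [0, 0, -0.5]], [-1, [-0.341, 0.325, 0], [0, 0, -0.5]], [-1, [-0.341, 0.325, -0.19], [0, 0, -0.5]], [-1, [-0.341, 0.325, -0.19], [0, 0, -0.5]], [-1, [-0.341, 0.325, -0.19], [0, 0, -0.5]], [-1, [-0.341, 0.325, -0.19], [0, 0, -0.5]], [-1, [-0.341, 0.325, -0.19], [0, 0, -0.5]], [-1, [-0.341, 0.325, -0.19], [0, 0, -0.5]], [-1, [-0.341, 0.325, -0.19], [0, 0, -0.5]]])

```text
t: 39.78
tool_pos: [0.4183, 0.0007, 0.1968]
tool_rot: [3.14, 0.041, -0.006]
contact_force: [0.1, -0.2, 0.1]
opening: 0.0852
grip_force: 0.0
```

jog_arm(deltas=[[-1, [-0.05, 0, 0], [0, 0, -0.15]], [-1, [-0.05, 0, 0], [0, 0, -0.15]], [-1, [-0.05, 0, 0], [0, 0, -0.15]], [-1, [-0.05, 0, 0], [0, 0, -0.15]], [-1, [-0.05, 0, 0], [0, 0, -0.15]], [-1, [-0.05, 0, 0], [0, 0, -0.15]]])

```text
t: 40.28
tool_pos: [0.3987, 0.0006, 0.1976]
tool_rot: [3.065, -0.68, -0.005]
contact_force: [0.3, 0.8, 0.4]
opening: 0.0852
grip_force: 0.0
```

```bash
python3 - <<'E'
from h import *
go(([.4315,-.0055,.1],tool(-25)),([.4315,-.0055,.003],tool(-25)))
c=ctrl.get_calibration("wrist")
im=ctrl.get_image("wrist")[:,:,::-1].copy();cv2.imwrite("pics/w16.png",im)
hsv=cv2.cvtColor(im,cv2.COLOR_BGR2HSV);m=(((hsv[...,0]<8)|(hsv[...,0]>172))&(hsv[...,1]>140)&(hsv[...,2]>50)).astype(np.uint8);k,l,s,ce=cv2.connectedComponentsWithStats(m)
for i in range(1,k):
  if s[i,4]>80:
    r=cv2.minAreaRect(np.argwhere(l==i)[:,::-1].astype(np.float32));b=cv2.boxPoints(r);w=onz("wrist",b,.013,c)
    print(s[i],ce[i].round(0),w[:,:2].mean(0).round(4),np.linalg.norm(np.diff(w,axis=0),axis=1).round(4),np.degrees(np.arctan2(*(w[1]-w[0])[[1,0]])),np.degrees(np.arctan2(*(w[2]-w[1])[[1,0]])),w.round(4).tolist())
np.save("pics/w16.npy",c["extrinsics"])
E
```

```text
t 40.28 q [-0.18 -0.52  2.15 -0.    1.51  1.82] p [0.3987 0.0006 0.1976]
[ 0.082  -0.0153 -0.2439] [ 0.0005 -0.0012  0.    ]
[ 0.082  -0.0153 -0.4864] [ 0.0005 -0.0012  0.    ]
[260 129  16  41 563] [267. 149.] [ 0.4322 -0.0048] [0.0362 0.0128 0.0362] -27.45818788536988 -116.58190272843648 [[0.4191, 0.0094, 0.013], [0.4512, -0.0073, 0.013], [0.4455, -0.0188, 0.013], [0.4131, -0.0024, 0.013]]
[465 414  21   6  82] [474. 417.] [ 0.034  -0.0948] [0.0083 0.0252 0.0084] -14.566485472403924 -117.10751905169681 [[0.0358, -0.0825, 0.013], [0.0438, -0.0846, 0.013], [0.0323, -0.107, 0.013], [0.0242, -0.105, 0.013]]
```

jog_arm(deltas=[[-1, [0.084, -0.014, -0.08], [0, -0.001, -0.011]], [-1, [0.084, -0.014, -0.16], [0, -0.001, -0.011]], [-1, [0.084, -0.014, -0.24], [0, -0.001, -0.011]], [-1, [0.084, -0.014, -0.32], [0, -0.001, -0.011]], [-1, [0.084, -0.014, -0.4], [0, -0.001, -0.011]], [-1, [0.084, -0.014, -0.45], [0, -0.001, -0.011]], [-1, [0.084, -0.014, -0.475], [0, -0.001, -0.011]], [-1, [0.084, -0.014, -0.475], [0, -0.001, -0.011]], [-1, [0.084, -0.014, -0.475], [0, -0.001, -0.011]]])

```text
t: 41.08
tool_pos: [0.4333, -0.0051, 0.0093]
tool_rot: [3.053, -0.735, 0.003]
contact_force: [0.2, 0.0, -0.5]
opening: 0.0848
grip_force: 0.0
```

jog_arm(deltas=[[-1, [-0.002, 0, -0.013], [0, 0, 0]], [-1, [-0.002, 0, -0.013], [0, 0, 0]], [1, [-0.002, 0, -0.013], [0, 0, 0]], [1, [-0.002, 0, -0.013], [0, 0, 0]], [1, [-0.002, 0, -0.013], [0, 0, 0]], [1, [-0.002, 0, -0.013], [0, 0, 0]], [1, [-0.002, 0, -0.013], [0, 0, 0]], [1, [-0.002, 0, -0.013], [0, 0, 0]], [1, [-0.002, 0, -0.013], [0, 0, 0]], [1, [-0.002, 0, -0.013], [0, 0, 0]], [1, [-0.002, 0, -0.013], [0, 0, 0]]], squeeze=60)

```text
t: 42.0
tool_pos: [0.4327, -0.0051, 0.0043]
tool_rot: [3.053, -0.736, 0.005]
contact_force: [0.2, 0.3, 2.5]
opening: 0.0122
grip_force: 61.0
```

```bash
python3 - <<'E'
from h import *
o=ctrl.get_obs();print(o["opening"],o["grip_force"],o["contact_force"],Ro.from_rotvec(o["tool_rot"]).as_matrix()[:,:].round(3).tolist())
y=-.035
def rw(X,Y,Z): return [.555+np.cos(y)*X-np.sin(y)*Y,-.1795+np.sin(y)*X+np.cos(y)*Y,Z]
print(rw(-.1,.098,0),rw(-.034,.098,0))
go((rw(-.1,.098,.13),tool(-2)))
E
```

```text
0.012156603868210387 61.024099588394165 [0.20001586 0.31161488 2.52246648] [[0.89, -0.456, 0.003], [-0.456, -0.89, -0.002], [0.003, 0.001, -1.0]]
[np.float64(0.45849054349887614), np.float64(-0.07806073341226448), 0] [np.float64(0.5244501226254265), np.float64(-0.08037026181615069), 0]
t 42.0 q [-0.18 -0.15  2.22 -0.    1.07  1.86] p [ 0.4327 -0.0051  0.0043]
[ 0.0644 -0.1824  0.3143] [0.0005 0.001  0.1396]
```

jog_arm(deltas=[[1, [0, 0, 0.1], [0, 0, 0]], [1, [0, 0, 0.2], [0, 0, 0]], [1, [0, 0, 0.3], [0, 0, 0]], [1, [0.02, -0.05, 0.315], [0, 0, 0.035]], [1, [0.04, -0.1, 0.315], [0, 0, 0.07]], [1, [0.06, -0.15, 0.315], [0, 0, 0.105]], [1, [0.0645, -0.1825, 0.315], [0, 0, 0.1395]], [1, [0.0645, -0.1825, 0.315], [0, 0, 0.1395]], [1, [0.0645, -0.1825, 0.25], [0, 0, 0.1395]], [1, [0.0645, -0.1825, 0.2], [0, 0, 0.1395]], [1, [0.0645, -0.1825, 0.19], [0, 0, 0.1395]], [1, [0.0645, -0.1825, 0.19], [0, 0, 0.1395]]])

```text
t: 43.0
tool_pos: [0.4562, -0.0769, 0.0776]
tool_rot: [-3.14, 0.057, 0.003]
contact_force: [0.1, -0.5, 0.1]
opening: 0.012
grip_force: 60.6
```

jog_arm(deltas=[[1, [0, 0, 0], [0, 0, 0]], [1, [0, 0, 0], [0, 0, 0]]])

```text
t: 43.17
tool_pos: [0.459, -0.0781, 0.0812]
tool_rot: [3.14, -0.056, 0.008]
contact_force: [-0.1, 0.0, 0.1]
opening: 0.0121
grip_force: 60.6
```

```bash
python3 - <<'E'
from h import *
y=-.035
def rw(X,Y,Z): return np.array([.555+np.cos(y)*X-np.sin(y)*Y,-.1795+np.sin(y)*X+np.cos(y)*Y,Z])
go((rw(-.1,.098,.0793),tool(-2)),(rw(-.034,.098,.0793),tool(-2)))
o=ctrl.get_obs();c=ctrl.get_calibration("wrist")
im=ctrl.get_image("wrist")[:,:,::-1].copy();cv2.imwrite("pics/w17.png",im)
M=Ro.from_rotvec(o["tool_rot"]).as_matrix();P=o["tool_pos"]+[0,0,.0027]-.0005*M[:,0]
print("tip,joint pred",proj("wrist",[P+.058*M[:,0],P+.018*M[:,0]],c).round(1).tolist())
print("cheeks tops",proj("wrist",[rw(X,.098+Y,.095) for X in(-.013,-.007,.007,.013) for Y in(-.013,.013)],c).round(1).tolist())
u0,v0=250,190
t=im[150:330,190:370];cv2.imwrite("pics/w17c.png",cv2.resize(t,(720,720),interpolation=cv2.INTER_CUBIC))
E
```

```text
t 43.17 q [-0.33 -0.2   2.11  0.    1.22  1.28] p [ 0.459  -0.0781  0.0812]
[-0.0013 -0.     -0.0048] [0.0005 0.0015 0.0001]
[ 0.1636 -0.0058 -0.0048] [0.0005 0.0015 0.0001]
tip,joint pred [[275.5, 154.5], [275.7, 248.5]]
cheeks tops [[313.2, 74.3], [236.7, 74.3], [313.7, 55.4], [236.2, 55.4], [314.8, 9.5], [234.8, 9.5], [315.3, -10.9], [234.3, -10.9]]
```

View pics/w17.png

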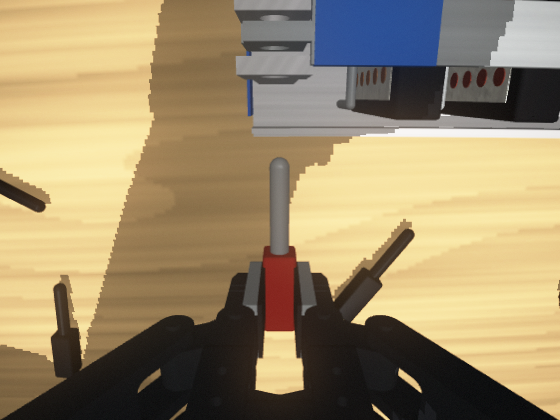

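```bash
python3 - <<'E'
from h import *
y=-.035
def rw(X,Y,Z): return np.array([.555+np.cos(y)*X-np.sin(y)*Y,-.1795+np.sin(y)*X+np.cos(y)*Y,Z])
c=ctrl.get_calibration("wrist");o=ctrl.get_obs()
im=cv2.imread("pics/w17.png");hsv=cv2.cvtColor(im,cv2.COLOR_BGR2HSV)
for r in range(152,246,6):
    k=np.where(hsv[r,255:300,1]<60)[0]+255;print(r,(k.min(),k.max(),len(k)) if len(k) else None,end=" ")
red=(((hsv[...,0]<8)|(hsv[...,0]>172))&(hsv[...,1]>140)&(hsv[...,2]>50))[230:340,250:310]
for r in range(0,110,6):
    k=np.where(red[r])[0]+250;print(r+230,(k.min(),k.max()) if len(k) else None,end=" ")
M=Ro.from_rotvec(o["tool_rot"]).as_matrix()
for dz in(0,.0027,.006):
  P=o["tool_pos"]+[0,0,dz]
  print("\n",dz)
  for a,z,h in((.058,0,.004),(.053,0,.004),(.02,0,.004),(.018,.007,.007),(-.018,.007,.007)):
    print(a,proj("wrist",[P+a*M[:,0]+s*h*M[:,1]+[0,0,z] for s in(-1,1)],c).round(1).tolist(),end=" ")
print("hole axis",proj("wrist",[rw(X,.098,.082) for X in(-.05,-.013,.013)],c).round(1).tolist())
E
```

```text
152 None 158 (np.int64(275), np.int64(282), 8) 164 (np.int64(270), np.int64(288), 19) 170 (np.int64(270), np.int64(288), 19) 176 (np.int64(270), np.int64(288), 19) 182 (np.int64(270), np.int64(288), 19) 188 (np.int64(270), np.int64(288), 19) 194 (np.int64(270), np.int64(288), 19) 200 (np.int64(270), np.int64(288), 19) 206 (np.int64(270), np.int64(287), 18) 212 (np.int64(270), np.int64(287), 18) 218 (np.int64(270), np.int64(287), 18) 224 (np.int64(270), np.int64(287), 18) 230 (np.int64(271), np.int64(287), 17) 236 (np.int64(271), np.int64(287), 17) 242 (np.int64(271), np.int64(287), 17) 230 None 236 None 242 None 248 (np.int64(264), np.int64(293)) 254 (np.int64(264), np.int64(294)) 260 (np.int64(263), np.int64(295)) 266 (np.int64(262), np.int64(295)) 272 (np.int64(265), np.int64(293)) 278 (np.int64(265), np.int64(293)) 284 (np.int64(265), np.int64(293)) 290 (np.int64(265), np.int64(293)) 296 (np.int64(265), np.int64(293)) 302 (np.int64(265), np.int64(293)) 308 (np.int64(265), np.int64(293)) 314 (np.int64(265), np.int64(293)) 320 (np.int64(265), np.int64(294)) 326 (np.int64(264), np.int64(294)) 332 None 338 None 
 0
0.058 [[265.4, 152.2], [285.5, 152.2]] 0.053 [[265.5, 164.6], [285.4, 164.7]] 0.02 [[266.4, 240.7], [285.0, 240.7]] 0.018 [[258.6, 251.6], [292.5, 251.6]] -0.018 [[260.0, 325.5], [291.5, 325.5]] 
 0.0027
0.058 [[265.2, 153.2], [285.6, 153.2]] 0.053 [[265.3, 165.9], [285.6, 165.9]] 0.02 [[266.2, 243.1], [285.1, 243.1]] 0.018 [[258.3, 254.3], [292.7, 254.3]] -0.018 [[259.7, 329.2], [291.7, 329.2]] 
 0.006
0.058 [[264.9, 154.5], [285.8, 154.5]] 0.053 [[265.0, 167.4], [285.7, 167.4]] 0.02 [[265.9, 246.2], [285.2, 246.2]] 0.018 [[257.8, 257.8], [293.0, 257.8]] -0.018 [[259.4, 333.9], [291.9, 334.0]] hole axis [[275.3, 173.8], [275.0, 76.9], [274.9, 0.2]]
```

jog_arm(deltas=[[1, [0, 0.005, -0.005], [0, 0.001, 0]], [1, [0.02, 0.004, -0.005], [0, 0.001, 0]], [1, [0.04, 0.003, -0.005], [0, 0.001, 0]], [1, [0.05, 0.003, -0.005], [0, 0.001, 0]], [1, [0.05, 0.003, -0.005], [0, 0.001, 0]], [1, [0.05, 0.003, -0.005], [0, 0.001, 0]]])

```text
t: 43.72
tool_pos: [0.4785, -0.0769, 0.0779]
tool_rot: [3.14, -0.055, -0.001]
contact_force: [-0.7, 0.5, -0.3]
opening: 0.0122
grip_force: 60.6
```

```bash
python3 - <<'E'
from h import *
y=-.035
def rw(X,Y,Z): return np.array([.5535+np.cos(y)*X-np.sin(y)*Y,-.1776+np.sin(y)*X+np.cos(y)*Y,Z])
go(*[(rw(X,.098,.0793),tool(-2)) for X in(-.08,-.06,-.04,-.03)])
print(ctrl.get_obs()["contact_force"])
im=ctrl.get_image("wrist")[:,:,::-1].copy();cv2.imwrite("pics/w18.png",im)
hsv=cv2.cvtColor(im,cv2.COLOR_BGR2HSV);g=cv2.cvtColor(im,cv2.COLOR_BGR2GRAY)
for r in(170,200,230): k=np.where(hsv[r,255:300,1]<60)[0]+255;print(r,k.min(),k.max())
for r in range(96,168,5): print(r,g[r,226:330:4].tolist())
E
```

```text
t 43.72 q [-0.31 -0.14  2.07 -0.    1.21  1.29] p [ 0.4785 -0.0769  0.0779]
[-0.0038  0.0001  0.0034] [ 0.0003 -0.0002  0.    ]
[ 0.0461 -0.0016  0.0034] [ 0.0003 -0.0002  0.    ]
[ 0.0961 -0.0034  0.0034] [ 0.0003 -0.0002  0.    ]
[ 0.1211 -0.0042  0.0034] [ 0.0003 -0.0002  0.    ]
[-0.74108741  0.47221649 -0.2986004 ]
170 270 288
200 270 288
230 271 287
96 [117, 118, 118, 119, 118, 121, 130, 130, 128, 130, 130, 131, 132, 134, 132, 130, 133, 132, 133, 134, 134, 134, 133, 138, 83, 82]
101 [117, 119, 119, 119, 121, 119, 128, 129, 128, 128, 130, 129, 131, 129, 129, 129, 131, 131, 130, 129, 130, 131, 133, 133, 83, 83]
106 [122, 124, 124, 122, 121, 124, 112, 56, 159, 159, 159, 161, 160, 162, 161, 161, 161, 160, 162, 164, 162, 164, 164, 133, 83, 81]
111 [121, 123, 124, 123, 122, 123, 112, 56, 161, 162, 162, 162, 162, 165, 163, 166, 164, 165, 162, 163, 162, 162, 150, 129, 83, 81]
116 [120, 120, 120, 121, 135, 129, 128, 128, 128, 129, 127, 129, 130, 130, 129, 127, 131, 131, 128, 131, 135, 134, 119, 129, 82, 83]
121 [122, 122, 123, 124, 155, 158, 156, 158, 159, 158, 158, 159, 162, 158, 155, 
[... 559 characters left out ...]
160, 160, 162, 161, 161, 162]
146 [132, 134, 134, 131, 133, 133, 126, 64, 158, 158, 157, 159, 159, 161, 159, 160, 160, 161, 162, 162, 163, 163, 164, 164, 164, 163]
151 [133, 132, 134, 134, 135, 138, 135, 85, 160, 161, 162, 161, 163, 162, 163, 164, 164, 163, 164, 165, 164, 165, 166, 168, 167, 168]
156 [141, 139, 143, 141, 141, 141, 140, 140, 155, 154, 154, 158, 156, 150, 155, 158, 159, 160, 161, 161, 160, 161, 162, 161, 160, 163]
161 [137, 138, 135, 136, 135, 137, 136, 134, 101, 103, 102, 102, 111, 123, 119, 98, 104, 105, 107, 108, 107, 105, 111, 110, 111, 111]
166 [133, 132, 133, 130, 132, 132, 133, 138, 157, 158, 158, 94, 121, 141, 140, 112, 161, 160, 160, 163, 164, 164, 164, 167, 166, 167]
```

jog_arm(deltas=[[1, [0.01, 0, 0.003], [0, 0, 0]], [1, [0.02, -0.001, 0.003], [0, 0, 0]], [1, [0.03, -0.001, 0.003], [0, 0, 0]], [1, [0.04, -0.002, 0.003], [0, 0, 0]], [1, [0.05, -0.002, 0.003], [0, 0, 0]], [1, [0.05, -0.002, 0.003], [0, 0, 0]]])

```text
t: 44.27
tool_pos: [0.4989, -0.0778, 0.0793]
tool_rot: [3.14, -0.055, 0.0]
contact_force: [0.2, -0.2, 0.4]
opening: 0.0119
grip_force: 60.6
```

jog_arm(deltas=[[1, [0.01, 0, 0], [0, 0, 0]], [1, [0.02, -0.001, 0], [0, 0, 0]], [1, [0.03, -0.001, 0], [0, 0, 0]], [1, [0.04, -0.001, 0], [0, 0, 0]], [1, [0.05, -0.002, 0], [0, 0, 0]], [1, [0.05, -0.002, 0], [0, 0, 0]]])

```text
t: 44.77
tool_pos: [0.519, -0.0786, 0.0793]
tool_rot: [3.14, -0.055, 0.0]
contact_force: [0.0, 0.1, 0.6]
opening: 0.0124
grip_force: 60.6
```

jog_arm(deltas=[[1, [0.005, 0, 0], [0, 0, 0]], [1, [0.01, 0, 0], [0, 0, 0]], [1, [0.012, 0, 0], [0, 0, 0]], [1, [0.012, 0, 0], [0, 0, 0]]])

```text
t: 45.1
tool_pos: [0.523, -0.0785, 0.0791]
tool_rot: [3.14, -0.055, -0.001]
contact_force: [-0.6, 0.7, 0.2]
opening: 0.012
grip_force: 60.6
```

jog_arm(deltas=[[1, [0.003, 0, 0], [0, 0, 0]], [1, [0.005, 0, 0], [0, 0, 0]], [1, [0.005, 0, 0], [0, 0, 0]]])

```text
t: 45.35
tool_pos: [0.5251, -0.0785, 0.0791]
tool_rot: [3.14, -0.055, -0.0]
contact_force: [-0.7, -0.5, -0.2]
opening: 0.0119
grip_force: 60.6
```

jog_arm(deltas=[[1, [0.003, 0, 0], [0, 0, 0]], [1, [0.006, 0, 0], [0, 0, 0]], [1, [0.006, 0, 0], [0, 0, 0]]])

```text
t: 45.6
tool_pos: [0.5276, -0.0785, 0.0792]
tool_rot: [3.14, -0.055, -0.0]
contact_force: [0.0, 0.2, -0.9]
opening: 0.0119
grip_force: 60.6
```

```bash
python3 - <<'E'
from h import *
im=ctrl.get_image("wrist")[:,:,::-1].copy();cv2.imwrite("pics/w19.png",im)
for r in range(196,272,2): print(r,[tuple(int(v) for v in im[r,k]) for k in(256,270,279,288)])
E
```

```text
196 [(99, 103, 106), (99, 101, 104), (105, 106, 109), (106, 108, 110)]
198 [(154, 157, 159), (155, 157, 160), (160, 162, 166), (160, 162, 164)]
200 [(153, 155, 159), (154, 157, 159), (159, 160, 163), (162, 164, 166)]
202 [(153, 155, 157), (155, 158, 160), (157, 159, 161), (163, 164, 167)]
204 [(156, 159, 162), (158, 161, 164), (156, 157, 160), (162, 164, 167)]
206 [(156, 159, 161), (160, 163, 165), (156, 157, 160), (160, 161, 162)]
208 [(157, 160, 163), (158, 160, 163), (157, 158, 161), (158, 160, 163)]
210 [(154, 158, 161), (160, 161, 164), (156, 159, 161), (157, 158, 160)]
212 [(145, 149, 151), (148, 151, 153), (155, 157, 159), (153, 154, 156)]
214 [(83, 87, 89), (92, 94, 95), (129, 130, 128), (97, 97, 97)]
216 [(84, 87, 90), (92, 93, 93), (132, 133, 132), (94, 94, 96)]
218 [(84, 87, 89), (83, 85, 87), (95, 97, 98), (89, 90, 90)]
220 [(83, 88, 90), (82, 84, 86), (87, 89, 91), (89, 89, 90)]
222 [(83, 86, 89), (81, 83, 84), (86, 89, 88), (88, 90, 90)]
224 [(80, 84, 86), (83, 85, 87), (85, 87, 87), (87, 88, 88)]
226 [(85, 89, 89), (85, 87, 88), (88, 89, 89), (91, 91, 91)]
228 [(124, 1
[... 845 characters left out ...]
57, 158, 162)]
252 [(149, 151, 155), (151, 153, 156), (153, 154, 158), (156, 157, 162)]
254 [(153, 156, 158), (152, 156, 159), (149, 152, 155), (156, 156, 161)]
256 [(154, 156, 160), (158, 160, 163), (151, 152, 157), (151, 153, 158)]
258 [(149, 153, 157), (154, 157, 160), (152, 153, 158), (153, 153, 158)]
260 [(153, 157, 160), (153, 156, 159), (154, 156, 160), (153, 154, 159)]
262 [(95, 99, 100), (53, 59, 148), (54, 60, 150), (57, 61, 151)]
264 [(87, 91, 92), (41, 46, 148), (43, 48, 149), (42, 46, 148)]
266 [(86, 90, 91), (41, 45, 148), (39, 45, 147), (42, 46, 149)]
268 [(84, 87, 89), (38, 43, 145), (42, 46, 148), (41, 45, 149)]
270 [(88, 90, 92), (40, 45, 147), (41, 45, 148), (41, 45, 148)]
```

jog_arm(deltas=[[0.4, [0, 0, 0], [0, 0, 0]], [0.4, [0, 0, 0], [0, 0, 0]], [0.4, [0, 0, 0], [0, 0, 0]], [0.4, [0, 0, 0], [0, 0, 0]], [0.4, [0, 0, 0], [0, 0, 0]]])

```text
t: 46.07
tool_pos: [0.5273, -0.0785, 0.0792]
tool_rot: [3.14, -0.055, -0.0]
contact_force: [-0.7, -0.5, 0.5]
opening: 0.0261
grip_force: 0.0
```

Opened to 26 mm; now straight up and clear.

jog_arm(deltas=[[0.4, [0, 0, 0.03], [0, 0, 0]], [0.4, [0, 0, 0.08], [0, 0, 0]], [0.4, [0, 0, 0.16], [0, 0, 0]], [0.4, [0, 0, 0.25], [0, 0, 0]], [0.4, [-0.05, 0, 0.35], [0, 0, 0]], [0.4, [-0.15, 0, 0.4], [0, 0, 0]], [0.4, [-0.15, 0, 0.4], [0, 0, 0]], [0.4, [-0.15, 0, 0.4], [0, 0, 0]], [0.4, [-0.15, 0, 0.4], [0, 0, 0]]])

```text
t: 46.82
tool_pos: [0.4674, -0.0785, 0.2393]
tool_rot: [3.14, -0.055, 0.001]
contact_force: [-0.5, -0.5, -0.1]
opening: 0.0256
grip_force: 0.0
```

```bash
python3 - <<'E'
from h import *
o=ctrl.get_obs();print(o["tool_pos"],o["contact_force"])
c=ctrl.get_calibration("wrist");im=ctrl.get_image("wrist")[:,:,::-1].copy();cv2.imwrite("pics/w20.png",im)
y=-.035
def rw(X,Y,Z): return np.array([.555+np.cos(y)*X-np.sin(y)*Y,-.1795+np.sin(y)*X+np.cos(y)*Y,Z])
print("grip top",proj("wrist",[rw(X,.098+s,.089) for X in(-.013,-.015,-.051) for s in(-.007,.007)],c).round(1).tolist())
print("tip",proj("wrist",[rw(X,.098,.086) for X in(.013,.0245)],c).round(1).tolist())
print("bar grip",proj("wrist",[rw(X,Y,.0995) for X in(-.01,.01) for Y in(.045,.085)],c).round(1).tolist())
print("cases top",[proj("wrist",[rw(X,s+Y,.088) for X in(-.031,.031) for Y in(-.009,.009)],c).round(0).tolist() for s in(.046,0)])
hsv=cv2.cvtColor(im,cv2.COLOR_BGR2HSV)
for nm,m in(("red",((hsv[...,0]<8)|(hsv[...,0]>172))&(hsv[...,1]>140)&(hsv[...,2]>50)),("blue",(hsv[...,0]>105)&(hsv[...,0]<125)&(hsv[...,1]>120)&(hsv[...,2]>60))):
    k,l,s,ce=cv2.connectedComponentsWithStats(m.astype(np.uint8));print(nm,[(s[i].tolist()) for i in range(1,k) if s[i,4]>60])
E
```

```text
[ 0.46738545 -0.07845727  0.23934472] [-0.50593488 -0.51838495 -0.14629295]
grip top [[285.8, 97.7], [267.9, 97.7], [285.8, 100.4], [268.0, 100.4], [285.5, 146.4], [268.3, 146.4]]
tip [[276.8, 62.6], [276.8, 46.6]]
bar grip [[347.1, 93.8], [294.1, 93.6], [348.5, 65.6], [294.4, 65.4]]
cases top [[[353.0, 121.0], [331.0, 121.0], [358.0, 37.0], [334.0, 37.0]], [[410.0, 122.0], [388.0, 121.0], [418.0, 38.0], [395.0, 38.0]]]
red [[269, 101, 16, 45, 703]]
blue [[295, 66, 53, 29, 1484]]
```

```bash
python3 -c "
from station import ctrl
print(ctrl.finish_job())"
```

```text
the job is handed in; nothing more can be done
None
```

I handed the job in at about 47 s, but `finish_job` gave no verdict, so I can't confirm it passed. There were two cases, B and D: they stand in slots 2 and 3 with windows to the front, the bar is closed, and the pin is through the latch with its grip about 2 mm from the cheek, all by my last camera measurements.

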